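# Fetch the finger plane from behind the finishing jars

### The job

The brass finger plane stands walled in behind the three finishing jars on the caddy board: first move all three jars onto the grey mat, and only then lift out the plane and set it on its sole in the middle of the cork rest, lying lengthwise along it. Then put every jar back, upright and centred on the coaster that matches its lid's colour. Keep the jars upright all the way and leave the spool clamp as it stands.

Things in the scene. Friction and masses are not known exactly. Their poses are not given: they have to be found in the camera images.
- orange_jar_mid (a point): white plastic jar with an orange lid and a band of the lid's colour on its paper label: an upright closed cylinder, 50 mm across, 80 mm tall, about 0.25 kg. Point: its centre, half-way up (40 mm above its underside); z up. Smooth-sided; gripped in its upper half the fingers stay above the plane beside it. At the start it stands on its coaster.
- blue_jar_mid (a point): amber glass jar with a blue lid and a band of the lid's colour on its paper label: an upright closed cylinder, 50 mm across, 80 mm tall, about 0.25 kg. Point: its centre, half-way up (40 mm above its underside); z up. Smooth-sided; gripped in its upper half the fingers stay above the plane beside it. At the start it stands on its coaster.
- green_jar_mid (a point): dark metal tin with a green lid and a band of the lid's colour on its paper label: an upright closed cylinder, 50 mm across, 80 mm tall, about 0.25 kg. Point: its centre, half-way up (40 mm above its underside); z up. Smooth-sided; gripped in its upper half the fingers stay above the plane beside it. At the start it stands on its coaster.
- plane_mid (a point): small brass finger plane with a steel blade: a flat-soled block 50 mm long (x), 26 mm wide (y), 24 mm high, flat parallel sides (the blade stands a little higher), about 0.16 kg. Point: its centre, 12 mm above its sole; x along its length, z up. At the start it stands on the caddy board, whose top is 8 mm above the bench, at the far side of the board with the three jars close around its near end and both sides, so that they block a gripper.
- orange_coaster: fixed flat orange disc, 64 mm across, 3 mm thick, the home of the orange-lidded jar. It lies on the plywood caddy board (190 x 210 x 8 mm, fixed). Origin: centre of the disc's underside, so its top, where the jar stands, is 3 mm above the origin. Coaster centres lie about 83 to 110 mm apart.
- blue_coaster: fixed flat blue disc, 64 mm across, 3 mm thick, the home of the blue-lidded jar. It lies on the plywood caddy board (190 x 210 x 8 mm, fixed). Origin: centre of the disc's underside, so its top, where the jar stands, is 3 mm above the origin. Coaster centres lie about 83 to 110 mm apart.
- green_coaster: fixed flat green disc, 64 mm across, 3 mm thick, the home of the green-lidded jar. It lies on the plywood caddy board (190 x 210 x 8 mm, fixed). Origin: centre of the disc's underside, so its top, where the jar stands, is 3 mm above the origin. Coaster centres lie about 83 to 110 mm apart.
- mat: fixed square grey mat on the bench, 180 x 180 mm, 4 mm thick, the side area, empty at the start. Origin: centre of its underside; x and y along its sides. Room for the three jars in a triangle.
- rest: fixed low wooden rest with a cork face, 110 mm long (x) by 66 mm wide (y), cork 100 x 56 mm, its flat top 11 mm above the bench. Origin: centre of its underside; x along its length.
- clamp_mid (a point): bystander: a wooden spool clamp standing upright on the bench, two pale discs of 44 mm on a steel rod, 120 mm tall overall. Point: on its axis 58 mm above the bench. To be left as it stands.
Things that resemble listed ones, but are neither listed nor needed, are in the scene too. Of the things shaped like the part that bears plane_mid, the brass one is meant.

How it is judged:
On the way, in this order (a step that is already met when the one before it is completed fails the run):
1. all three jars stand upright on the grey mat, the plane not yet moved (x of orange_jar_mid in the frame of mat between -0.085 and 0.085 m and y of orange_jar_mid in the frame of mat between -0.085 and 0.085 m and z of orange_jar_mid in the frame of mat between 0.038 and 0.05 m and angle between each of orange_jar_mid, blue_jar_mid, green_jar_mid's own z axis and vertical below 0.1 rad and linear speed of each of orange_jar, blue_jar, green_jar below 0.03 m/s and x of blue_jar_mid in the frame of mat between -0.085 and 0.085 m and y of blue_jar_mid in the frame of mat between -0.085 and 0.085 m and z of blue_jar_mid in the frame of mat between 0.038 and 0.05 m and x of green_jar_mid in the frame of mat between -0.085 and 0.085 m and y of green_jar_mid in the frame of mat between -0.085 and 0.085 m and z of green_jar_mid in the frame of mat between 0.038 and 0.05 m and distance of plane_mid from where it was at the start of the episode below 0.03 m), for 0.2 s.
2. with the jars still on the mat, the plane is set on the cork rest, centred and lengthwise (horizontal distance between plane_mid and rest below 0.013 m and z of plane_mid in the frame of rest between 0.018 and 0.028 m and angle between each of plane_mid, orange_jar_mid, blue_jar_mid, green_jar_mid's own z axis and vertical below 0.1 rad and angle between the x axis of plane_mid and the x axis of rest, either way round below 0.25 rad and linear speed of plane below 0.02 m/s and angular speed of plane below 0.2 rad/s and x of orange_jar_mid in the frame of mat between -0.085 and 0.085 m and y of orange_jar_mid in the frame of mat between -0.085 and 0.085 m and z of orange_jar_mid in the frame of mat between 0.038 and 0.05 m and linear speed of each of orange_jar, blue_jar, green_jar below 0.03 m/s and x of blue_jar_mid in the frame of mat between -0.085 and 0.085 m and y of blue_jar_mid in the frame of mat between -0.085 and 0.085 m and z of blue_jar_mid in the frame of mat between 0.038 and 0.05 m and x of green_jar_mid in the frame of mat between -0.085 and 0.085 m and y of green_jar_mid in the frame of mat between -0.085 and 0.085 m and z of green_jar_mid in the frame of mat between 0.038 and 0.05 m), for 0.2 s.
At the end, for the whole second after the job is handed in: Plane on its sole on the cork rest, within 13 mm of its centre and 0.25 rad of its length, either way round; each jar upright on the coaster of its lid's colour, within 13 mm of its centre; the spool clamp within 15 mm of its start; all released and at rest (horizontal distance between plane_mid and rest below 0.013 m and z of plane_mid in the frame of rest between 0.018 and 0.028 m and angle between each of plane_mid, orange_jar_mid, blue_jar_mid, green_jar_mid's own z axis and vertical below 0.1 rad and angle between the x axis of plane_mid and the x axis of rest, either way round below 0.25 rad and linear speed of each of plane, orange_jar, blue_jar, green_jar below 0.02 m/s and angular speed of each of plane, orange_jar, blue_jar, green_jar below 0.2 rad/s and horizontal distance between orange_jar_mid and orange_coaster below 0.013 m and z of orange_jar_mid in the frame of orange_coaster between 0.038 and 0.048 m and horizontal distance between blue_jar_mid and blue_coaster below 0.013 m and z of blue_jar_mid in the frame of blue_coaster between 0.038 and 0.048 m and horizontal distance between green_jar_mid and green_coaster below 0.013 m and z of green_jar_mid in the frame of green_coaster between 0.038 and 0.048 m and distance of clamp_mid from where it was at the start of the episode below 0.015 m); the robot touches nothing.
It fails at once if the orange-lidded jar is tipped by more than 0.5 rad (angle between orange_jar_mid's own z axis and vertical above 0.5 rad).
It fails at once if the blue-lidded jar is tipped by more than 0.5 rad (angle between blue_jar_mid's own z axis and vertical above 0.5 rad).
It fails at once if the green-lidded jar is tipped by more than 0.5 rad (angle between green_jar_mid's own z axis and vertical above 0.5 rad).
It fails at once if the spool clamp is shifted by more than 15 mm or tipped (distance of clamp_mid from where it was at the start of the episode above 0.015 m or angle between clamp_mid's own z axis and vertical above 0.3 rad).
It also fails if it takes over 139 s, if anything falls off the work surface, if the arm or the gripper's body presses on something with over 40 N, if the wrist force passes 120 N, or if a joint passes its speed limit or range.

### The arm

A 6-joint arm with a two-finger parallel gripper is mounted at the origin on the work surface. World frame = base frame: x ahead of the robot, y to its left, z up, the work surface at z = 0. Lengths are in m, angles in rad, forces in N, time in s.
With the tool pointing down it reaches from about 0.3 to 0.875 m from the base axis. Payload 6.4 kg.
Tool frame: the origin (TCP) lies on the mounting face of the last link; the fingertips stand 173 mm ahead of it and the grasp point (between the pads) lies 155 mm ahead of it (ctrl.tip_reach is the distance from the TCP to the fingertips, in m); z points along the fingers, y is the line along which they close (so a half turn about z gives the same grasp; the last joint's range is limited). The gripper opens to 85 mm and grips with 20 to 120 N. Pads are 22 mm wide; open, the fingers measure 114 mm over their backs; the gripper's body (76 mm by 85 mm) begins 54 mm behind the grasp point. The pads swing forward as they close: fully open they stand 13 mm farther back than shut.
Start: joints at [1.13, 0.181, 1.607, -0, 1.354, -0.206], TCP at [0.134, 0.559, 0.405] pointing down, gripper open.
Joint ranges: [-2.99, 2.99], [-0.89, 2.07], [0.3, 2.58], [-1.14, 4.28], [0, 2.63], [-3.12, 3.12]. Speed limits (rad/s): [2.57, 2.57, 3.01, 3.14, 3.14, 3.14].

### API

Orientations are given as a unit quaternion [w, x, y, z].
In Python, from bench import ctrl gives the robot as it stands.
- The arm moves only by the shell command python3 -m pendant 'ROWS'. ROWS is JSON, a list that holds one entry, the list of rows, each a list of 7 numbers: the opening, from 0 (shut) to 1 (fully open), then the shift along the tool's x, y, z in mm, then the turn, a rotation vector about the tool's x, y, z in rad. A call has 1 to 5 rows; each row is the pose to reach, as a shift and turn from the pose commanded when the call began, along the tool's axes at that moment; what a row does not reach only later rows make up. A row lasts 1/12 s, in which the tool goes at most 41.7 mm and 7.16 degrees, less where a joint would pass 70% of its speed; a pose out of reach is approached as far as the arm can. A call with a gripper value outside its range is refused whole. The fingers move at their own pace and stop on an object; the grip force is fixed at half the most. Time passes only in rows, so rows that repeat a pose let the fingers close. It gives the time, the measured TCP pose, the force, the opening and the grip force at its end, in the units of the state.
- ctrl.get_obs(): the state, without advancing time (a new reading comes with each control period).
- ctrl.camera(name): name is "side" or "top" or "wrist"; returns the picture (420x560x3 uint8, red, green, blue); there is no depth.
- ctrl.camera_params(name): a dict with "mtx" (3x3 intrinsics, pixels), "distortion" ([k1, k2, p1, p2, k3] as OpenCV has them; the pictures are not rectified), "world_from_camera" (4x4, takes a point from camera to world coordinates); the wrist camera has in their place "tool_from_camera" (4x4, takes a point from camera to tool coordinates, whose origin is the TCP and whose axes are the flange's). Camera axes: x right, y down, z forward; pixel columns grow to the right and rows downward; lengths in m; the calibration is good to about 2 mm. A picture is of the moment at which its call begins: read the wrist's pose just before it. camera_params takes no time and is no camera call.
- ctrl.hand_in(): hands the job in; it is judged then, once.
Trained networks look in the newest picture that a camera, given by its name, has taken for a name from the list of things; names that differ only in an ending like _2 or _b are one class to them, and where a whole thing is asked for, a point or a joint stands for the part that bears it (a point fixed in the world has none). Each returns a list of dicts, best first, with "confidence" (0 to 1); they miss things now and then, are a little off and sometimes report something else, mostly with a low value. They report only what shows in the picture. A call takes as long as a camera call. They do not tell look-alikes from the thing itself.
- ctrl.boxes_of(camera, name): "point" ([column, row] as shares, 0 to 1, of the picture: columns of its width, rows of its height, amid what is visible of it).
The state is a dict: "time_s": time; "q": joint angles; "dq": joint speeds; "joint_efforts": joint torques, N m; "eef_pos": TCP position; "eef_rot": TCP orientation; "wrist_force": force on the tool from outside, world axes, zero at the start; "torque": the same for the moment, N m; "opening": opening from 0.0 (shut) to 1.0 (fully open); "grasp_force": force on a finger pad.
Only numpy, scipy, OpenCV 4.12 (cv2) and the standard library are available. Lean on these libraries where they do the work, as an engineer would, in place of code of your own. Each camera call takes 0.05 s, during which the arm holds its last target. There are 200 camera calls.

## Working session

There is one attempt and no reset: what is moved stays moved. The work goes in short steps, Python scripts to look and compute and a shell command to move; the robot and the scene stay as the last step left them, time stands still between calls to the robot, and variables do not carry over. Pictures are saved under pics/ and viewed, at most 14 in all, crops included, and the job is handed in when it is done.

```bash
mkdir -p pics; ls
cat > h.py <<'E'
import numpy as np, cv2
from bench import ctrl
from scipy.spatial.transform import Rotation as R
def rot(q): return R.from_quat([q[1],q[2],q[3],q[0]]).as_matrix()
def save(cam,name):
    im=ctrl.camera(cam); cv2.imwrite('pics/'+name,im[:,:,::-1]); return im
def T_of(cam,obs=None):
    p=ctrl.camera_params(cam)
    if cam!='wrist': return p,np.array(p['world_from_camera'])
    o=obs or ctrl.get_obs(); T=np.eye(4);T[:3,:3]=rot(o['eef_rot']);T[:3,3]=o['eef_pos']
    return p,T@np.array(p['tool_from_camera'])
def px2w(cam,u,v,z,obs=None):
    p,T=T_of(cam,obs)
    n=cv2.undistortPoints(np.array([[[u,v]]],float),np.array(p['mtx']),np.array(p['distortion']))[0,0]
    d=T[:3,:3]@np.array([n[0],n[1],1]); o=T[:3,3]; return (o+d*(z-o[2])/d[2])
def w2px(cam,P,obs=None):
    p,T=T_of(cam,obs); Ti=np.linalg.inv(T); c=Ti[:3,:3]@np.array(P)+Ti[:3,3]
    return cv2.projectPoints(c.reshape(1,1,3),np.zeros(3),np.zeros(3),np.array(p['mtx']),np.array(p['distortion']))[0][0,0]
def tool(dw,obs=None):
    "world shift (m) -> tool mm"
    o=obs or ctrl.get_obs(); return np.round(rot(o['eef_rot']).T@np.array(dw)*1000,1)
E
python3 - <<'E'
from h import *
o=ctrl.get_obs(); print(o['time_s'],o['eef_pos'],rot(o['eef_rot']).round(3).tolist())
save('top','top.png'); save('side','side.png')
Z=dict(orange_jar_mid=.051,blue_jar_mid=.051,green_jar_mid=.051,plane_mid=.02,orange_coaster=.011,blue_coaster=.011,green_coaster=.011,mat=.004,rest=.011,clamp_mid=.058)
for cam in ['top','side']:
  for n,z in Z.items():
    for b in ctrl.boxes_of(cam,n)[:4]:
      u,v=b['point'][0]*560,b['point'][1]*420
      print(cam,n,round(b['confidence'],2),round(u),round(v),px2w(cam,u,v,z).round(3))
E
```

```text
pics
0.0 [0.1336394  0.5589863  0.40377279] [[-0.973, 0.233, -0.001], [0.233, 0.973, -0.002], [0.0, -0.002, -1.0]]
top orange_jar_mid 0.62 192 271 [0.544 0.201 0.051]
top blue_jar_mid 0.64 141 283 [0.53  0.304 0.051]
top green_jar_mid 0.93 171 310 [0.471 0.249 0.051]
top green_jar_mid 0.57 155 284 [0.526 0.277 0.051]
top plane_mid 0.92 171 206 [0.687 0.239 0.02 ]
top plane_mid 0.84 125 211 [0.688 0.337 0.02 ]
top plane_mid 0.67 168 272 [0.55  0.256 0.02 ]
top plane_mid 0.48 188 311 [0.468 0.221 0.02 ]
top orange_coaster 0.46 207 282 [0.522 0.18  0.011]
top blue_coaster 0.76 153 294 [0.511 0.291 0.011]
top green_coaster 0.79 185 304 [0.483 0.229 0.011]
top green_coaster 0.26 403 252 [ 0.537 -0.225  0.011]
top mat 0.79 404 251 [ 0.538 -0.229  0.004]
top rest 0.66 286 247 [0.576 0.013 0.011]
top rest 0.51 403 252 [ 0.536 -0.225  0.011]
top clamp_mid 0.6 278 152 [0.763 0.007 0.058]
side orange_jar_mid 0.58 302 316 [0.543 0.2   0.051]
side blue_jar_mid 0.95 280 379 [0.536 0.302 0.051]
side green_jar_mid 0.96 336 356 [0.472 0.239 0.051]
side plane_mid 0.89 213 312 [0.688 0.24  0.02 ]
side plane_mid 0.8 284 348 [0.553 0.247 0.02 ]
side plane_mid 0.76 179 367 [0.691 0.34  0.02 ]
side orange_coaster 0.61 296 334 [0.545 0.217 0.011]
side blue_coaster 0.58 289 404 [0.514 0.319 0.011]
side green_coaster 0.9 320 378 [0.484 0.266 0.011]
side mat 0.7 372 168 [ 0.534 -0.223  0.004]
side rest 0.7 315 233 [0.587 0.009 0.011]
side rest 0.7 281 376 [0.541 0.287 0.011]
side clamp_mid 0.7 234 189 [0.768 0.005 0.058]
```

View pics/top.png

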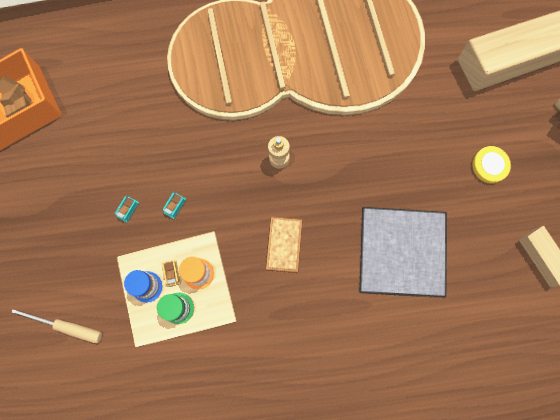

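View pics/side.png

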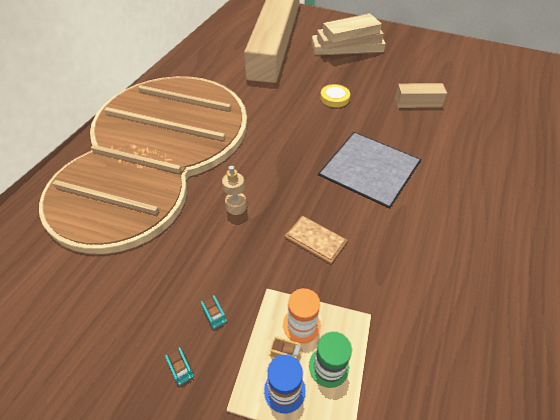

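The top view shows the orange lid (195,272), blue (140,285), green (173,308) and the brass plane (170,272) on the board. The teal look-alikes are at (126,209) and (174,205), the rest at (285,245), the mat at (403,252) and the clamp at (279,152). I choose the brass one on the board. Next I move over it for a close look.

```bash
python3 - <<'E'
from h import *
print(np.array(ctrl.camera_params('wrist')['tool_from_camera']).round(3), ctrl.camera_params('wrist')['mtx'])
E
for i in 1 2; do python3 -m pendant '[[[1,-37,-18,0,0,0,0],[1,-74,-36,0,0,0,0],[1,-111,-54,0,0,0,0],[1,-148,-72,0,0,0,0],[1,-185,-90,0,0,0,0]]]'; done
python3 -m pendant '[[[1,-36,-16,0,0,0,0],[1,-72,-33,0,0,0,0],[1,-72,-33,0,0,0,0],[1,-72,-33,0,0,0,0]]]'
python3 - <<'E'
from h import *
o=ctrl.get_obs(); print(o['time_s'],o['eef_pos'],rot(o['eef_rot']).round(3).tolist())
save('wrist','w1.png')
E
```

```text
[[-0.    -0.966 -0.26   0.066]
 [ 1.    -0.    -0.001  0.001]
 [ 0.001 -0.26   0.966  0.031]
 [ 0.     0.     0.     1.   ]] [[377.0817846    0.         279.30114281]
 [  0.         377.0817846  206.44899721]
 [  0.           0.           1.        ]]
time_s: 1.52
eef_pos: [0.2937, 0.4274, 0.4049]
eef_rot: [0.0, 0.117, 0.993, 0.0]
wrist_force: [0.8, 0.4, 0.2]
opening: 0.998
grasp_force: 0.0
time_s: 1.93
eef_pos: [0.453, 0.2965, 0.405]
eef_rot: [0.0, 0.117, 0.993, 0.0]
wrist_force: [-0.1, 1.7, 0.8]
opening: 1.001
grasp_force: 0.0
time_s: 2.27
eef_pos: [0.5155, 0.2476, 0.4044]
eef_rot: [-0.0, 0.119, 0.993, -0.0]
wrist_force: [-0.0, 0.5, 0.5]
opening: 0.998
grasp_force: 0.0
2.2667 [0.5155222  0.24755861 0.40439395] [[-0.972, 0.236, -0.0], [0.236, 0.972, -0.0], [0.0, -0.0, -1.0]]
```

View pics/w1.png

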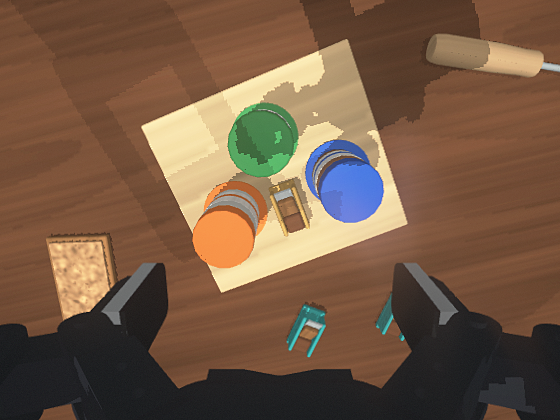

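The wrist view shows the green lid at (262,141), blue (351,191) and orange (224,237). The brass plane between them is at (289,207); the teal ones at (306,328) and (390,315) are excluded.

Run:
```python
from h import *
o=ctrl.get_obs()
top=cv2.imread('pics/top.png')
hsv=cv2.cvtColor(top,cv2.COLOR_BGR2HSV)
for n,(u,v) in dict(green=(262,141),blue=(351,191),orange=(224,237)).items(): print(n,px2w('wrist',u,v,.091,o).round(4))
for n,(u,v) in dict(green=(171,308),blue=(137,284),orange=(193,271)).items(): print('top',n,px2w('top',u,v,.091).round(4))
a=px2w('wrist',283,182,.033,o);b=px2w('wrist',297,231,.033,o);print('plane',((a+b)/2).round(4),np.degrees(np.arctan2(*(b-a)[1::-1])),np.linalg.norm(b-a))
C=[px2w('wrist',u,v,.008,o).round(3) for u,v in [(142,126),(347,40),(407,224),(221,292)]];print(C)
# mat and rest contours in top
g=cv2.inRange(hsv,(0,0,60),(180,60,190)); 
r=cv2.minAreaRect(max(cv2.findContours(g[190:310,340:470],0,2)[0],key=cv2.contourArea)); bp=cv2.boxPoints(r)+[340,190]
P=np.array([px2w('top',*p,.004) for p in bp]); print('mat',P.mean(0).round(4),P.round(3)[:,:2].tolist())
P=np.array([px2w('top',*p,.011) for p in [(274,218),(302,220),(297,271),(267,269)]]);print('rest',P.mean(0).round(4),P.round(3)[:,:2].tolist())
```

```text
green [0.4726 0.2462 0.091 ]
blue [0.5254 0.3032 0.091 ]
orange [0.5385 0.1984 0.091 ]
top green [0.4735 0.2397 0.091 ]
top blue [0.5251 0.301  0.091 ]
top orange [0.5379 0.1926 0.091 ]
plane [0.5424 0.2529 0.033 ] 2.233821545703251 0.049277117877712474
[array([0.438, 0.133, 0.008]), array([0.409, 0.338, 0.008]), array([0.595, 0.364, 0.008]), array([0.624, 0.159, 0.008])]
mat [ 0.5386 -0.2283  0.004 ] [[0.464, -0.123], [0.642, -0.156], [0.613, -0.337], [0.435, -0.298]]
rest [0.5808 0.0139 0.011 ] [[0.638, 0.03], [0.627, -0.027], [0.524, -0.004], [0.535, 0.056]]
```

```bash
python3 -m pendant '[[[1,15,-5,20,0,0,-0.11],[1,30,-10,40,0,0,-0.22],[1,40,-13,60,0,0,-0.33],[1,40,-13,80,0,0,-0.33],[1,40,-13,80,0,0,-0.33]]]'
cat >> h.py <<'E'
HUE=dict(green=(45,90),blue=(100,130),orange=(5,18))
def lid(name,zt,file,obs):
    "lid centre from newest wrist picture file: fit circle of world points of colour mask projected at zt"
    im=cv2.imread('pics/'+file); hsv=cv2.cvtColor(im,cv2.COLOR_BGR2HSV)
    m=cv2.inRange(hsv,(HUE[name][0],140,60),(HUE[name][1],255,255)); m=cv2.morphologyEx(m,cv2.MORPH_OPEN,np.ones((5,5)))
    n,l,s,c=cv2.connectedComponentsWithStats(m); k=1+np.argmax(s[1:,4])
    return s[k],c[k],px2w('wrist',*c[k],zt,obs)
E
python3 - <<'E'
from h import *
o=ctrl.get_obs(); print(o['time_s'],o['eef_pos'],rot(o['eef_rot']).round(3).tolist())
save('wrist','w2.png'); print(lid('green',.091,'w2.png',o))
E
```

```text
time_s: 2.73
eef_pos: [0.4688, 0.2467, 0.3209]
eef_rot: [-0.004, -0.049, 0.999, -0.001]
wrist_force: [-1.4, -0.4, -1.1]
opening: 0.997
grasp_force: 0.0
2.7333 [0.46884457 0.24669091 0.32085569] [[-0.995, -0.097, -0.007], [-0.097, 0.995, -0.002], [0.007, -0.001, -1.0]]
(array([272, 229,  26,  22, 368], dtype=int32), array([284.36141304, 238.25271739]), array([0.47332341, 0.25037757, 0.091     ]))
```

View pics/w2.png

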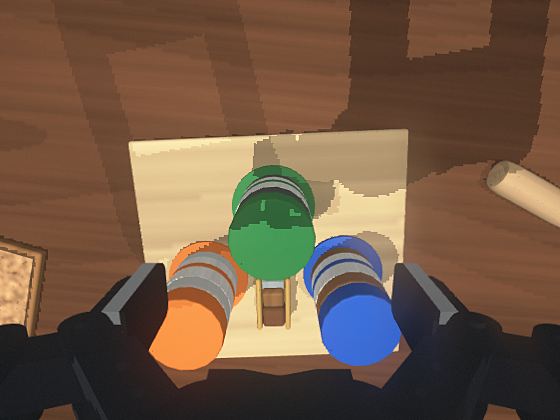

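The green lid is at about (272,237), orange (190,328), blue (360,323), with the plane at (274,303). The green coaster's left, right and top edges show at columns 232/314 and row 165.

Run:
```python
from h import *
o=ctrl.get_obs()
for n,(u,v) in dict(green=(272,237),blue=(359.5,323),orange=(190,328)).items(): print(n,px2w('wrist',u,v,.091,o).round(4))
for n,(u,v) in dict(gc=(273,206),gl=(232,206),gr=(314,206),gt=(273,165)).items(): print(n,px2w('wrist',u,v,.011,o).round(4))
a=px2w('wrist',273,280,.033,o);b=px2w('wrist',275,328,.033,o);print('plane',a.round(4),b.round(4))
```

```text
green [0.4759 0.2437 0.091 ]
blue [0.5256 0.3013 0.091 ]
orange [0.539  0.1995 0.091 ]
gc [0.479  0.2432 0.011 ]
gl [0.4821 0.2117 0.011 ]
gr [0.476  0.2747 0.011 ]
gt [0.4474 0.2403 0.011 ]
plane [0.5304 0.2483 0.033 ] [0.571  0.2536 0.033 ]
```

```bash
python3 -m pendant '[[[1,-6,-3,0,0,0,0],[1,-6,-3,30,0,0,0],[1,-6,-3,60,0,0,0],[1,-6,-3,97,0,0,0],[1,-6,-3,97,0,0,0]]]'
python3 - <<'E'
from h import *
o=ctrl.get_obs(); print(o['time_s'],o['eef_pos'],rot(o['eef_rot']).round(3).tolist(),o['wrist_force'])
E
python3 -m pendant '[[[0.3,0,0,0,0,0,0],[0.3,0,0,0,0,0,0],[0.3,0,0,0,0,0,0],[0.3,0,0,0,0,0,0],[0.3,0,0,0,0,0,0]]]'
python3 - <<'E'
from h import *
o=ctrl.get_obs(); print(o['time_s'],o['eef_pos'],rot(o['eef_rot']).round(3).tolist(),o['wrist_force'])
save('wrist','w3.png')
E
```

```text
time_s: 3.2
eef_pos: [0.4766, 0.2429, 0.2228]
eef_rot: [-0.004, -0.047, 0.999, -0.001]
wrist_force: [-1.3, -1.1, -0.7]
opening: 1.0
grasp_force: 0.0
3.2 [0.47659178 0.24293518 0.22284984] [[-0.995, -0.095, -0.009], [-0.095, 0.996, -0.002], [0.009, -0.001, -1.0]] [-1.28421756 -1.08268667 -0.73873021]
time_s: 3.62
eef_pos: [0.4801, 0.2439, 0.2311]
eef_rot: [0.003, -0.048, 0.999, 0.001]
wrist_force: [-0.6, -0.7, 7.0]
opening: 0.57
grasp_force: 61.4
3.6167 [0.48005373 0.24388347 0.23111161] [[-0.995, -0.095, 0.006], [-0.095, 0.995, 0.001], [-0.006, 0.001, -1.0]] [-0.63699924 -0.69122806  7.04738696]
```

```bash
python3 -m pendant '[[[0.3,0,0,0,0,0,0],[0.3,0,0,0,0,0,0],[0.3,0,0,0,0,0,0]]]'
python3 -m pendant '[[[0.3,0,0,-10,0,0,0],[0.3,0,0,-20,0,0,0],[0.3,0,0,-20,0,0,0],[0.3,0,0,-20,0,0,0]]]'
python3 - <<'E'
from h import *
o=ctrl.get_obs(); print(o['time_s'],o['eef_pos'],rot(o['eef_rot']).round(3).tolist(),o['wrist_force'])
save('wrist','w4.png')
E
```

```text
time_s: 3.92
eef_pos: [0.48, 0.2439, 0.2311]
eef_rot: [0.003, -0.048, 0.999, 0.001]
wrist_force: [-0.1, -0.6, 6.8]
opening: 0.572
grasp_force: 61.4
time_s: 4.25
eef_pos: [0.4789, 0.2437, 0.2493]
eef_rot: [0.001, -0.048, 0.999, 0.0]
wrist_force: [-0.8, -0.2, -2.5]
opening: 0.569
grasp_force: 62.4
4.25 [0.4788893  0.24367834 0.24925073] [[-0.995, -0.095, 0.003], [-0.095, 0.995, 0.001], [-0.003, 0.0, -1.0]] [-0.76915559 -0.23171671 -2.49950092]
```

View pics/w4.png

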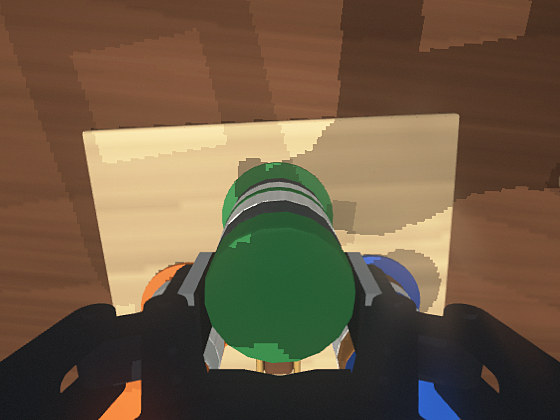

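```bash
python3 -m pendant '[[[0.3,0,0,-25,0,0,0],[0.3,0,0,-55,0,0,0],[0.3,0,-15,-80,0,0,0],[0.3,3,-50,-80,0,0,0],[0.3,6,-85,-80,0,0,0]]]'
python3 -m pendant '[[[0.3,3,-38,0,0,0,0],[0.3,6,-76,0,0,0,0],[0.3,9,-114,0,0,0,0],[0.3,12,-152,0,0,0,0],[0.3,15,-190,0,0,0,0]]]'
python3 -m pendant '[[[0.3,3,-38,0,0,0,0],[0.3,6,-76,0,0,0,0],[0.3,9,-114,0,0,0,0],[0.3,12,-152,0,0,0,0],[0.3,14,-186,0,0,0,0]]]'
python3 -m pendant '[[[0.3,0,-9,0,0,0,0],[0.3,0,-9,0,0,0,0],[0.3,0,-9,0,0,0,0]]]'
python3 - <<'E'
from h import *
o=ctrl.get_obs(); print(o['time_s'],o['eef_pos'],rot(o['eef_rot']).round(3).tolist(),o['wrist_force'])
print(tool(np.array([.4885,-.228,.224+.03])-o['eef_pos'],o))
save('top','t2.png')
E
```

```text
time_s: 4.72
eef_pos: [0.4808, 0.1583, 0.3294]
eef_rot: [0.002, -0.049, 0.999, 0.0]
wrist_force: [1.1, -1.2, -1.9]
opening: 0.572
grasp_force: 63.1
time_s: 5.13
eef_pos: [0.483, -0.0339, 0.3273]
eef_rot: [-0.0, -0.048, 0.999, 0.0]
wrist_force: [0.3, -0.8, -3.1]
opening: 0.569
grasp_force: 63.1
time_s: 5.55
eef_pos: [0.4867, -0.2209, 0.3272]
eef_rot: [-0.0, -0.047, 0.999, 0.0]
wrist_force: [0.4, 0.3, -1.7]
opening: 0.569
grasp_force: 63.1
time_s: 5.8
eef_pos: [0.4879, -0.2277, 0.3269]
eef_rot: [-0.001, -0.047, 0.999, 0.001]
wrist_force: [0.4, 0.4, -2.5]
opening: 0.565
grasp_force: 63.0
5.8 [ 0.48787854 -0.22767647  0.32691802] [[-0.996, -0.094, -0.001], [-0.094, 0.996, 0.002], [0.001, 0.002, -1.0]] [ 0.41084668  0.36588879 -2.53862197]
[-0.7 -0.5 72.9]
```

View pics/t2.png

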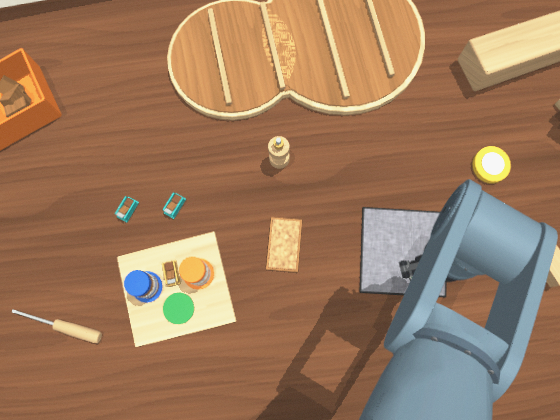

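The green coaster is free at (179,309), the other two jars and the plane stand as before, and the arm is over the mat.

```bash
python3 -m pendant '[[[0.3,0,0,40,0,0,0],[0.3,0,0,75,0,0,0],[0.3,0,0,93,0,0,0],[0.3,0,0,100,0,0,0],[0.3,0,0,100,0,0,0]]]'
python3 -m pendant '[[[0.3,0,0,2,0,0,0],[0.3,0,0,3,0,0,0],[0.3,0,0,3,0,0,0]]]'
python3 - <<'E'
from h import *
im=cv2.imread('pics/t2.png'); hsv=cv2.cvtColor(im,cv2.COLOR_BGR2HSV)
m=cv2.inRange(hsv,(45,140,60),(90,255,255))
n,l,s,c=cv2.connectedComponentsWithStats(m); k=1+np.argmax(s[1:,4]); print(s[k],px2w('top',*c[k],.011))
E
```

```text
time_s: 6.27
eef_pos: [0.4878, -0.2257, 0.2262]
eef_rot: [-0.002, -0.049, 0.999, 0.001]
wrist_force: [0.3, -0.5, -1.8]
opening: 0.57
grasp_force: 63.0
time_s: 6.52
eef_pos: [0.4888, -0.2276, 0.2258]
eef_rot: [0.001, -0.048, 0.999, -0.001]
wrist_force: [0.7, -0.4, -1.9]
opening: 0.568
grasp_force: 63.0
[163 293  30  31 621] [0.47786614 0.24503347 0.011     ]
```

```bash
python3 -m pendant '[[[0.3,0,0,2,0,0,0],[0.3,0,0,2,0,0,0],[0.3,0,0,4,0,0,0],[0.3,0,0,4,0,0,0]]]'
```

```text
time_s: 6.85
eef_pos: [0.4893, -0.2282, 0.224]
eef_rot: [0.001, -0.048, 0.999, -0.001]
wrist_force: [-6.6, 4.4, 20.5]
opening: 0.57
grasp_force: 65.0
```

```bash
python3 -m pendant '[[[0.3,0,0,-2,0,0,0],[1,0,0,-2,0,0,0],[1,0,0,-2,0,0,0],[1,0,0,-2,0,0,0],[1,0,0,-2,0,0,0]]]'
python3 -m pendant '[[[1,0,0,-30,0,0,0],[1,0,0,-65,0,0,0],[1,0,0,-100,0,0,0],[1,-8,35,-100,0,0,0],[1,-16,70,-100,0,0,0]]]'
python3 - <<'E'
from h import *
save('wrist','w5.png'); o=ctrl.get_obs(); p=[ (b['point'],b['confidence']) for b in ctrl.boxes_of('wrist','green_jar_mid')]; print(p)
E
python3 -m pendant '[[[1,-8,38,0,0,0,0],[1,-16,76,0,0,0,0],[1,-24,114,0,0,0,0],[1,-32,152,0,0,0,0],[1,-40,190,0,0,0,0]]]'
python3 -m pendant '[[[1,-8,38,0,0,0,0.12],[1,-16,76,0,0,0,0.24],[1,-24,114,0,0,0,0.36],[1,-32,152,0,0,0,0.48],[1,-33,159,0,0,0,0.6]]]'
python3 -m pendant '[[[1,0,0,0,0,0,0.12],[1,0,0,0,0,0,0.24],[1,0,0,0,0,0,0.27],[1,0,0,0,0,0,0.27],[1,0,0,0,0,0,0.27]]]'
python3 - <<'E'
from h import *
o=ctrl.get_obs(); print(o['time_s'],o['eef_pos'],rot(o['eef_rot']).round(3).tolist(),o['wrist_force'])
save('wrist','w6.png')
E
```

```text
time_s: 7.27
eef_pos: [0.4882, -0.2277, 0.2226]
eef_rot: [-0.0, -0.048, 0.999, -0.0]
wrist_force: [0.4, 0.0, -0.5]
opening: 1.001
grasp_force: 0.0
time_s: 7.68
eef_pos: [0.4984, -0.1577, 0.3256]
eef_rot: [0.003, -0.046, 0.999, -0.002]
wrist_force: [0.3, -0.1, -0.6]
opening: 1.0
grasp_force: 0.0
[([0.2986, 0.4219], 0.92)]
time_s: 8.2
eef_pos: [0.5192, 0.0377, 0.3224]
eef_rot: [-0.0, -0.047, 0.999, -0.0]
wrist_force: [0.6, -0.5, -0.5]
opening: 0.996
grasp_force: 0.0
time_s: 8.62
eef_pos: [0.537, 0.2016, 0.3223]
eef_rot: [-0.0, 0.24, 0.971, 0.001]
wrist_force: [-0.2, -0.6, 0.5]
opening: 1.0
grasp_force: 0.0
time_s: 9.03
eef_pos: [0.5371, 0.1975, 0.3222]
eef_rot: [-0.0, 0.367, 0.93, -0.0]
wrist_force: [-0.1, 0.2, -0.8]
opening: 0.997
grasp_force: 0.0
9.0333 [0.53714316 0.1975274  0.32220722] [[-0.731, 0.682, -0.001], [0.682, 0.731, -0.0], [0.0, -0.001, -1.0]] [-0.1081961   0.17312469 -0.77029624]
```

View pics/w6.png

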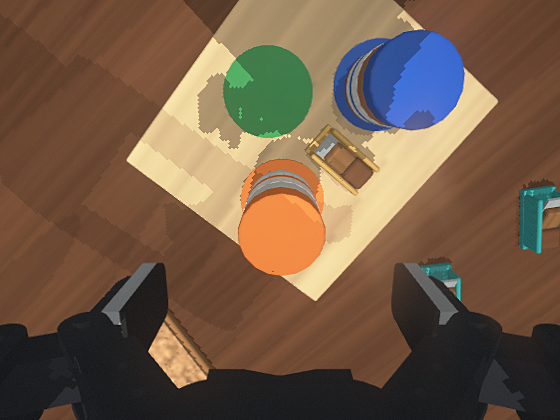

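The orange lid is at (282,232), the green coaster at (268,91), the blue lid at (417,80) and the brass plane at (343,160).

Run:
```python
from h import *
o=ctrl.get_obs()
for n,(u,v,z) in dict(orange=(282,232,.091),blue=(417,80,.091),gc=(268,91,.011),p1=(325,141,.032),p2=(364,176,.032),oc=(282,200,.011)).items(): print(n,px2w('wrist',u,v,z,o).round(4))
print(tool(np.array(px2w('wrist',282,232,.091,o))-o['eef_pos'],o))
```

```text
orange [0.5405 0.1972 0.091 ]
blue [0.5277 0.3027 0.091 ]
gc [0.4766 0.2437 0.011 ]
p1 [0.5277 0.2495 0.032 ]
p2 [0.5645 0.2535 0.032 ]
oc [0.542  0.1964 0.011 ]
[ -2.7   2.2 231.3]
```

```bash
python3 -m pendant '[[[1,-3,2,0,0,0,0],[1,-3,2,35,0,0,0],[1,-3,2,70,0,0,0],[1,-3,2,95,0,0,0],[1,-3,2,95,0,0,0]]]'
python3 -m pendant '[[[0.3,0,0,0,0,0,0],[0.3,0,0,0,0,0,0],[0.3,0,0,0,0,0,0],[0.3,0,0,0,0,0,0],[0.3,0,0,0,0,0,0]]]'
python3 -m pendant '[[[0.3,0,0,-15,0,0,0],[0.3,0,0,-30,0,0,0],[0.3,0,0,-65,0,0,0],[0.3,0,0,-100,0,0,0],[0.3,0,0,-100,0,0,0]]]'
python3 - <<'E'
from h import *
o=ctrl.get_obs(); print(o['time_s'],o['eef_pos'],rot(o['eef_rot']).round(3).tolist(),o['wrist_force'])
print(tool(np.array([.5735,-.283,o['eef_pos'][2]])-o['eef_pos'],o))
E
```

```text
time_s: 9.5
eef_pos: [0.5381, 0.1965, 0.222]
eef_rot: [-0.004, 0.367, 0.93, -0.003]
wrist_force: [-0.9, 0.6, -0.2]
opening: 0.999
grasp_force: 0.0
time_s: 9.92
eef_pos: [0.5417, 0.1973, 0.2303]
eef_rot: [0.002, 0.367, 0.93, 0.001]
wrist_force: [-1.3, -2.6, 6.5]
opening: 0.571
grasp_force: 61.4
time_s: 10.33
eef_pos: [0.5431, 0.1979, 0.3363]
eef_rot: [0.006, 0.367, 0.93, 0.004]
wrist_force: [2.7, -0.1, -1.9]
opening: 0.574
grasp_force: 63.2
10.3333 [0.54306422 0.197879   0.3363471 ] [[-0.73, 0.683, 0.014], [0.683, 0.731, 0.002], [-0.008, 0.011, -1.0]] [ 2.6777191  -0.09595907 -1.8925049 ]
[-350.6 -330.5   -0.6]
```

```bash
python3 -m pendant '[[[0.3,-20,-19,0,0,0,0],[0.3,-49,-47,0,0,0,0],[0.3,-78,-74,0,0,0,0],[0.3,-107,-102,0,0,0,0],[0.3,-136,-129,0,0,0,0]]]'
python3 -m pendant '[[[0.3,-28,-26,0,0,0,0],[0.3,-56,-53,0,0,0,0],[0.3,-84,-79,0,0,0,0],[0.3,-112,-106,0,0,0,0],[0.3,-140,-132,0,0,0,0]]]'
python3 -m pendant '[[[0.3,-28,-26,0,0,0,0],[0.3,-56,-52,0,0,0,0],[0.3,-74,-70,0,0,0,0],[0.3,-74,-70,0,0,0,0],[0.3,-74,-70,0,0,0,0]]]'
python3 - <<'E'
from h import *
o=ctrl.get_obs(); print(o['time_s'],o['eef_pos'],rot(o['eef_rot']).round(3).tolist(),o['wrist_force'])
print(tool(np.array([.5735,-.283,.2235])-o['eef_pos'],o))
E
```

```text
time_s: 10.75
eef_pos: [0.5514, 0.0087, 0.3283]
eef_rot: [0.001, 0.367, 0.93, 0.0]
wrist_force: [2.2, -0.5, -3.6]
opening: 0.571
grasp_force: 63.2
time_s: 11.17
eef_pos: [0.5635, -0.1837, 0.3282]
eef_rot: [0.001, 0.367, 0.93, -0.0]
wrist_force: [1.4, 0.2, -3.4]
opening: 0.569
grasp_force: 63.2
time_s: 11.58
eef_pos: [0.5696, -0.2851, 0.3277]
eef_rot: [0.0, 0.369, 0.93, 0.0]
wrist_force: [0.8, 0.1, -3.3]
opening: 0.57
grasp_force: 63.0
11.5833 [ 0.56963976 -0.28514999  0.32771766] [[-0.728, 0.685, 0.0], [0.685, 0.728, -0.0], [-0.0, 0.0, -1.0]] [ 0.7803433   0.13424947 -3.27490255]
[ -1.3   4.2 104.2]
```

```bash
python3 -m pendant '[[[0.3,-1,4,40,0,0,0],[0.3,-1,4,75,0,0,0],[0.3,-1,4,93,0,0,0],[0.3,-1,4,100,0,0,0],[0.3,-1,4,102,0,0,0]]]'
python3 -m pendant '[[[0.3,0,0,1,0,0,0],[0.3,0,0,2,0,0,0],[0.3,0,0,2,0,0,0]]]'
```

```text
time_s: 12.0
eef_pos: [0.5733, -0.2798, 0.2245]
eef_rot: [-0.001, 0.367, 0.93, 0.0]
wrist_force: [-0.0, -0.5, -2.9]
opening: 0.571
grasp_force: 63.0
time_s: 12.25
eef_pos: [0.5741, -0.2814, 0.2253]
eef_rot: [0.001, 0.367, 0.93, -0.0]
wrist_force: [-1.1, -0.6, -2.4]
opening: 0.57
grasp_force: 63.0
```

```bash
python3 -m pendant '[[[0.3,0,0,1,0,0,0],[0.3,0,0,2,0,0,0],[0.3,0,0,3,0,0,0],[0.3,0,0,3,0,0,0]]]'
```

```text
time_s: 12.58
eef_pos: [0.5742, -0.2819, 0.2234]
eef_rot: [0.001, 0.367, 0.93, -0.0]
wrist_force: [-3.4, 2.3, 8.8]
opening: 0.574
grasp_force: 64.1
```

```bash
python3 -m pendant '[[[1,0,0,-1,0,0,0],[1,0,0,-1,0,0,0],[1,0,0,-1,0,0,0],[1,0,0,-1,0,0,0]]]'
python3 -m pendant '[[[1,0,0,-30,0,0,0],[1,0,0,-65,0,0,0],[1,0,0,-100,0,0,0],[1,28,26,-100,0,0,0],[1,56,52,-100,0,0,0]]]'
python3 -m pendant '[[[1,29,26,0,0,0,0],[1,58,52,0,0,0,0],[1,87,78,0,0,0,0],[1,116,104,0,0,0,0],[1,145,130,0,0,0,0]]]'
python3 -m pendant '[[[1,29,26,0,0,0,0],[1,58,52,0,0,0,0],[1,87,78,0,0,0,0],[1,116,104,0,0,0,0],[1,145,130,0,0,0,0]]]'
python3 -m pendant '[[[1,29,27,0,0,0,0],[1,58,55,0,0,0,0],[1,87,83,0,0,0,0],[1,87,83,0,0,0,0],[1,87,83,0,0,0,0]]]'
python3 - <<'E'
from h import *
o=ctrl.get_obs(); print(o['time_s'],o['eef_pos'],rot(o['eef_rot']).round(3).tolist(),o['wrist_force'])
save('wrist','w7.png'); im=cv2.imread('pics/w7.png')
save('top','t3.png'); t=cv2.imread('pics/t3.png')
cv2.imwrite('pics/c7.png',np.hstack([im[:,:400],cv2.resize(t[180:355,100:260],None,fx=2.4,fy=2.4)]))
E
```

```text
time_s: 12.92
eef_pos: [0.5736, -0.2814, 0.2218]
eef_rot: [0.0, 0.367, 0.93, -0.0]
wrist_force: [-0.1, -0.6, -0.0]
opening: 0.997
grasp_force: 0.0
time_s: 13.33
eef_pos: [0.5689, -0.2066, 0.3251]
eef_rot: [0.004, 0.369, 0.929, -0.001]
wrist_force: [0.9, 0.7, -0.2]
opening: 0.999
grasp_force: 0.0
time_s: 13.75
eef_pos: [0.5505, -0.0094, 0.3217]
eef_rot: [0.0, 0.367, 0.93, 0.0]
wrist_force: [1.2, 0.0, -1.0]
opening: 1.002
grasp_force: 0.0
time_s: 14.17
eef_pos: [0.5334, 0.1848, 0.3218]
eef_rot: [0.0, 0.367, 0.93, 0.0]
wrist_force: [0.8, 0.4, -0.7]
opening: 0.999
grasp_force: 0.0
time_s: 14.58
eef_pos: [0.5264, 0.3051, 0.3214]
eef_rot: [-0.0, 0.365, 0.931, -0.0]
wrist_force: [-0.8, -0.0, -0.6]
opening: 0.995
grasp_force: 0.0
14.5833 [0.52637584 0.30514519 0.32138857] [[-0.733, 0.68, -0.0], [0.68, 0.733, -0.0], [0.0, -0.0, -1.0]] [-0.82165969 -0.04039454 -0.56374888]
```

View pics/w7.png

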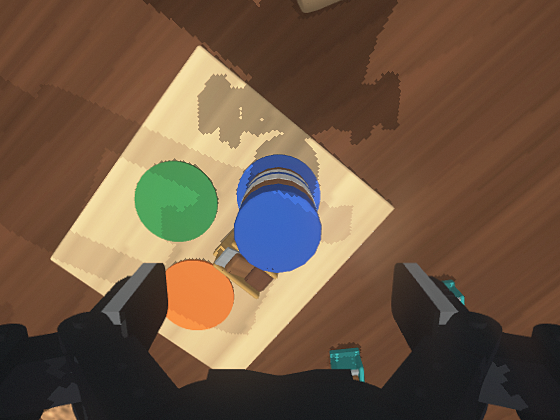

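The blue lid is at (278,229), the green coaster at (176,200), and the orange coaster's right edge is at column 235 (centre ≈ (194,294)).

Run:
```python
from h import *
o=ctrl.get_obs()
for n,(u,v,z) in dict(blue=(278,229,.091),gc=(176,200,.011),oc=(195,294,.011),bc=(278,196,.011)).items(): print(n,px2w('wrist',u,v,z,o).round(4))
print(tool(np.array(px2w('wrist',278,229,.091,o))-o['eef_pos'],o))
t=cv2.cvtColor(cv2.imread('pics/t3.png'),cv2.COLOR_BGR2HSV)
for lo,hi in [(45,90),(5,14)]:
  m=cv2.inRange(t,(lo,180,120),(hi,255,255))[230:350,110:240]; n,l,s,c=cv2.connectedComponentsWithStats(m);k=1+np.argmax(s[1:,4]); print(s[k],px2w('top',c[k][0]+110,c[k][1]+230,.011).round(4))
```

```text
blue [0.5273 0.302  0.091 ]
gc [0.4763 0.2423 0.011 ]
oc [0.5412 0.1951 0.011 ]
bc [0.5273 0.3014 0.011 ]
[-6.000e-01 -1.000e-01  2.303e+02]Traceback (most recent call last):
  File "<stdin>", line 7, in <module>
    return _wrapfunc(a, 'argmax', axis=axis, out=out, **kwds)
    return bound(*args, **kwds)
ValueError: attempt to get argmax of an empty sequence
```

```bash
python3 -m pendant '[[[1,-1,0,20,0,0,0],[1,-1,0,45,0,0,0],[1,-1,0,75,0,0,0],[1,-1,0,94,0,0,0],[1,-1,0,94,0,0,0]]]'
python3 -m pendant '[[[0.3,0,0,0,0,0,0],[0.3,0,0,0,0,0,0],[0.3,0,0,0,0,0,0],[0.3,0,0,0,0,0,0],[0.3,0,0,0,0,0,0]]]'
python3 -m pendant '[[[0.3,0,0,-15,0,0,0],[0.3,0,0,-30,0,0,0],[0.3,0,0,-65,0,0,0],[0.3,0,0,-100,0,0,0],[0.3,0,0,-100,0,0,0]]]'
python3 - <<'E'
from h import *
ctrl.camera('side')
o=ctrl.get_obs(); print(o['time_s'],o['eef_pos'],rot(o['eef_rot']).round(3).tolist(),o['wrist_force'])
print(tool(np.array([.5735,-.173,o['eef_pos'][2]])-o['eef_pos'],o))
E
```

```text
time_s: 15.1
eef_pos: [0.5263, 0.2996, 0.2229]
eef_rot: [-0.003, 0.369, 0.93, -0.003]
wrist_force: [-0.5, 0.0, -0.1]
opening: 1.003
grasp_force: 0.0
time_s: 15.52
eef_pos: [0.5289, 0.3022, 0.2301]
eef_rot: [0.002, 0.367, 0.93, 0.001]
wrist_force: [-1.0, -3.3, 6.4]
opening: 0.569
grasp_force: 61.8
time_s: 15.93
eef_pos: [0.5301, 0.3033, 0.3365]
eef_rot: [0.005, 0.367, 0.93, 0.004]
wrist_force: [1.4, 0.8, -0.6]
opening: 0.565
grasp_force: 62.6
15.9833 [0.52942156 0.30297854 0.33334816] [[-0.73, 0.683, 0.01], [0.683, 0.73, 0.003], [-0.005, 0.009, -1.0]] [ 0.19698397 -1.00808091 -1.45407648]
[-357.3 -317.6   -1.2]
```

```bash
python3 -m pendant '[[[0.3,-20,-18,0,0,0,0],[0.3,-49,-44,0,0,0,0],[0.3,-79,-70,0,0,0,0],[0.3,-109,-97,0,0,0,0],[0.3,-139,-123,0,0,0,0]]]'
python3 -m pendant '[[[0.3,-29,-26,0,0,0,0],[0.3,-58,-52,0,0,0,0],[0.3,-87,-78,0,0,0,0],[0.3,-116,-104,0,0,0,0],[0.3,-145,-130,0,0,0,0]]]'
python3 -m pendant '[[[0.3,-29,-26,0,0,0,0],[0.3,-58,-52,0,0,0,0],[0.3,-73,-64,0,0,0,0],[0.3,-73,-64,0,0,0,0],[0.3,-73,-64,0,0,0,0]]]'
python3 -m pendant '[[[0.3,0,0,40,0,0,0],[0.3,0,0,75,0,0,0],[0.3,0,0,93,0,0,0],[0.3,0,0,99,0,0,0],[0.3,0,0,101,0,0,0]]]'
python3 -m pendant '[[[0.3,0,0,2,0,0,0],[0.3,0,0,2,0,0,0],[0.3,0,0,3,0,0,0],[0.3,0,0,3,0,0,0]]]'
```

```text
time_s: 16.4
eef_pos: [0.5445, 0.116, 0.3266]
eef_rot: [-0.001, 0.367, 0.93, -0.0]
wrist_force: [1.1, -0.2, -2.3]
opening: 0.573
grasp_force: 62.9
time_s: 16.82
eef_pos: [0.5617, -0.0782, 0.3267]
eef_rot: [-0.001, 0.367, 0.93, 0.0]
wrist_force: [-0.2, -0.7, -2.9]
opening: 0.569
grasp_force: 62.9
time_s: 17.23
eef_pos: [0.5715, -0.1741, 0.3265]
eef_rot: [-0.001, 0.368, 0.93, 0.0]
wrist_force: [-0.7, 0.6, -3.3]
opening: 0.567
grasp_force: 62.9
time_s: 17.65
eef_pos: [0.5712, -0.1713, 0.2247]
eef_rot: [-0.002, 0.367, 0.93, 0.0]
wrist_force: [-0.3, -0.5, -2.7]
opening: 0.571
grasp_force: 62.8
time_s: 17.98
eef_pos: [0.5726, -0.1733, 0.2251]
eef_rot: [0.001, 0.367, 0.93, -0.0]
wrist_force: [0.0, 0.1, -2.3]
opening: 0.57
grasp_force: 62.8
```

```bash
python3 -m pendant '[[[0.3,0,0,2,0,0,0],[0.3,0,0,2,0,0,0],[0.3,0,0,2,0,0,0]]]'
python3 -m pendant '[[[1,0,0,0,0,0,0],[1,0,0,0,0,0,0],[1,0,0,0,0,0,0],[1,0,0,0,0,0,0]]]'
python3 -m pendant '[[[1,0,0,-30,0,0,0],[1,0,0,-65,0,0,0],[1,0,0,-100,0,0,0],[1,25,30,-100,0,0,0],[1,50,58,-100,0,0,-0.12]]]'
python3 -m pendant '[[[1,25,30,0,0,0,-0.12],[1,50,57,0,0,0,-0.24],[1,65,93,0,0,0,-0.36],[1,61,97,0,0,0,-0.39],[1,61,97,0,0,0,-0.39]]]'
python3 - <<'E'
from h import *
ctrl.camera('side')
o=ctrl.get_obs(); print(o['time_s'],o['eef_pos'],rot(o['eef_rot']).round(3).tolist(),o['wrist_force'])
im=save('wrist','w8.png'); t=save('top','t4.png')
cv2.imwrite('pics/c8.png',np.hstack([im[60:360],cv2.resize(t[190:310,350:446],(240,300))])[:,:,::-1])
E
```

```text
time_s: 18.23
eef_pos: [0.5727, -0.1735, 0.2232]
eef_rot: [0.001, 0.367, 0.93, -0.0]
wrist_force: [-0.6, 1.0, 5.9]
opening: 0.572
grasp_force: 63.1
time_s: 18.57
eef_pos: [0.5719, -0.1731, 0.2215]
eef_rot: [-0.0, 0.367, 0.93, 0.0]
wrist_force: [1.1, -0.1, -0.3]
opening: 0.997
grasp_force: 0.0
time_s: 18.98
eef_pos: [0.5762, -0.0978, 0.325]
eef_rot: [0.003, 0.313, 0.95, -0.0]
wrist_force: [0.5, 0.7, -0.7]
opening: 0.998
grasp_force: 0.0
time_s: 19.4
eef_pos: [0.5836, 0.02, 0.3218]
eef_rot: [0.0, 0.118, 0.993, 0.0]
wrist_force: [1.0, -0.7, 0.2]
opening: 0.997
grasp_force: 0.0
19.45 [0.58334575 0.01861091 0.32157647] [[-0.971, 0.239, -0.0], [0.239, 0.971, -0.0], [-0.0, -0.0, -1.0]] [ 0.648493   -0.12247971 -0.43337613]
```

View pics/c8.png

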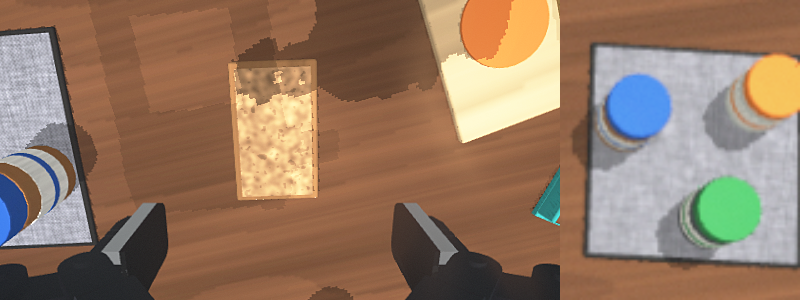

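All three jars stand upright on the mat. The rest's corners in the wrist picture are (229,121), (316,120), (317,257) and (238,259).

Run:
```python
from h import *
o=ctrl.get_obs()
P=np.array([px2w('wrist',u,v,.011,o) for u,v in [(230,122),(315,120),(316,256),(239,258)]])
print(P.round(4).tolist(),P.mean(0)); d=(P[2]+P[3]-P[0]-P[1])/2; e=(P[1]+P[2]-P[0]-P[3])/2
print(np.linalg.norm(d),np.linalg.norm(e),np.degrees(np.arctan2(d[1],d[0])),np.degrees(np.arctan2(e[1],e[0])))
o['eef_pos'];print(tool(np.array([.546,.2515,.32])-o['eef_pos'],o))
```

```text
[[0.5222, -0.0041, 0.011], [0.5357, 0.056, 0.011], [0.639, 0.0337, 0.011], [0.6259, -0.0262, 0.011]] [0.58070924 0.01482682 0.011     ]
0.10581074083709727 0.06145348425678036 -12.105105229717157 77.47158290586849
[ 92.6 218.6   1.4]
```

```bash
python3 -m pendant '[[[1,14,32,0,0,0,-0.07],[1,29,68,0,0,0,-0.14],[1,44,104,0,0,0,-0.21],[1,60,140,0,0,0,-0.28],[1,75,178,0,0,0,-0.34]]]'
python3 -m pendant '[[[1,4,43,30,0,0,0],[1,4,43,50,0,0,0],[1,4,43,50,0,0,0],[1,4,43,50,0,0,0]]]'
python3 - <<'E'
from h import *
ctrl.camera('side')
o=ctrl.get_obs(); print(o['time_s'],o['eef_pos'],rot(o['eef_rot']).round(3).tolist(),o['wrist_force'])
save('wrist','w9.png')
E
```

```text
time_s: 19.97
eef_pos: [0.5529, 0.2081, 0.3216]
eef_rot: [-0.0, -0.048, 0.999, -0.0]
wrist_force: [1.0, -0.1, 0.7]
opening: 0.996
grasp_force: 0.0
time_s: 20.3
eef_pos: [0.5443, 0.2499, 0.2701]
eef_rot: [-0.002, -0.048, 0.999, -0.001]
wrist_force: [0.3, 0.0, 0.2]
opening: 0.999
grasp_force: 0.0
20.35 [0.54536079 0.24948496 0.27174059] [[-0.995, -0.096, -0.001], [-0.096, 0.995, -0.001], [0.001, -0.001, -1.0]] [ 0.37373785 -1.2907928   0.63688368]
```

View pics/w9.png

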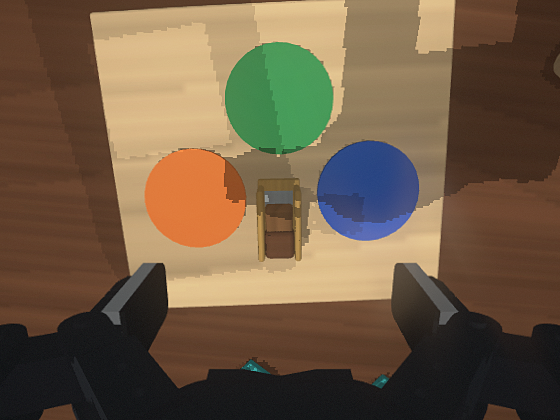

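The plane spans (258–301, 179–261) and is aligned with the tool. The coasters are at green (279,98), orange (195,198) and blue (368,190).

Run:
```python
from h import *
o=ctrl.get_obs()
for n,(u,v,z) in dict(gc=(279,98,.011),oc=(195.5,198,.011),bc=(368,190.5,.011)).items(): print(n,px2w('wrist',u,v,z,o).round(4))
P=np.array([px2w('wrist',u,v,.032,o) for u,v in [(258,180),(300,179),(301,261),(258,261)]]); print(P.round(4).tolist(),P.mean(0))
d=P[2]+P[3]-P[0]-P[1]; print(np.linalg.norm(d)/2,np.linalg.norm(P[1]+P[2]-P[0]-P[3])/2,np.degrees(np.arctan2(d[1],d[0])))
print(tool(np.array([*P.mean(0)[:2],.021+.155])-o['eef_pos'],o))
```

```text
gc [0.4771 0.2431 0.011 ]
oc [0.5425 0.1964 0.011 ]
bc [0.5274 0.3039 0.011 ]
[[0.523, 0.2356, 0.032], [0.5202, 0.2591, 0.032], [0.5698, 0.2652, 0.032], [0.5722, 0.2395, 0.032]] [0.54632078 0.24985141 0.032     ]
0.049635205592986904 0.024744645540874854 5.790475031220487
[-0.3  0.5 96.8]
```

```bash
python3 -m pendant '[[[1,0,0,30,0,0,0],[1,0,0,55,0,0,0],[1,0,0,75,0,0,0],[1,0,0,84,0,0,0],[1,0,0,84,0,0,0]]]'
python3 -m pendant '[[[0.5,0,0,0,0,0,0],[0.3,0,0,0,0,0,0],[0.1,0,0,0,0,0,0],[0,0,0,0,0,0,0],[0,0,0,0,0,0,0]]]'
python3 -m pendant '[[[0,0,0,0,0,0,0],[0,0,0,0,0,0,0]]]'
```

```text
time_s: 20.82
eef_pos: [0.545, 0.2493, 0.1868]
eef_rot: [-0.001, -0.048, 0.999, -0.0]
wrist_force: [-1.0, -0.2, 0.0]
opening: 1.003
grasp_force: 0.0
time_s: 21.23
eef_pos: [0.5453, 0.251, 0.1888]
eef_rot: [0.001, -0.049, 0.999, 0.0]
wrist_force: [-0.2, 0.1, 12.6]
opening: 0.297
grasp_force: 9.8
time_s: 21.4
eef_pos: [0.5456, 0.2511, 0.1891]
eef_rot: [0.001, -0.049, 0.999, 0.0]
wrist_force: [0.1, -0.3, 5.8]
opening: 0.287
grasp_force: 60.4
```

```bash
python3 -m pendant '[[[0,0,0,-15,0,0,0],[0,0,0,-40,0,0,0],[0,0,0,-60,0,0,0],[0,-2,-35,-60,0,0,0.08],[0,-4,-72,-60,0,0,0.16]]]'
python3 - <<'E'
from h import *
o=ctrl.get_obs(); print(o['time_s'],o['eef_pos'],rot(o['eef_rot']).round(3).tolist(),o['wrist_force'])
print(tool(np.array([.5807,.0148,.25])-o['eef_pos'],o))
E
```

```text
time_s: 21.82
eef_pos: [0.5561, 0.1808, 0.2496]
eef_rot: [0.002, 0.031, 1.0, 0.0]
wrist_force: [0.3, -0.2, -2.2]
opening: 0.288
grasp_force: 59.4
21.8167 [0.55612351 0.18084511 0.24957781] [[-0.998, 0.061, 0.004], [0.061, 0.998, 0.001], [-0.004, 0.001, -1.0]] [ 0.28622352 -0.17680737 -2.19707311]
[ -34.7 -164.2   -0.4]
```

```bash
python3 -m pendant '[[[0,-8,-38,0,0,0,0.04],[0,-16,-76,0,0,0,0.08],[0,-24,-114,0,0,0,0.12],[0,-32,-150,0,0,0,0.155],[0,-34,-163,0,0,0,0.155]]]'
python3 -m pendant '[[[0,0,0,0,0,0,0],[0,0,0,0,0,0,0]]]'
python3 - <<'E'
from h import *
o=ctrl.get_obs(); R_=rot(o['eef_rot']); print(o['time_s'],o['eef_pos'],np.degrees(np.arctan2(R_[1,1],R_[0,1])))
print(tool(np.array([.5807,.0148,.192])-o['eef_pos'],o))
E
```

```text
time_s: 22.23
eef_pos: [0.5804, 0.0105, 0.2479]
eef_rot: [0.001, 0.111, 0.994, -0.001]
wrist_force: [-0.1, 0.1, -1.3]
opening: 0.288
grasp_force: 59.5
time_s: 22.4
eef_pos: [0.5795, 0.0143, 0.2475]
eef_rot: [-0.0, 0.109, 0.994, 0.0]
wrist_force: [0.3, 0.0, -0.5]
opening: 0.287
grasp_force: 59.5
22.4 [0.57954888 0.01434916 0.24745788] 77.47253068518746
[-1.1  0.7 55.5]
```

```bash
python3 -m pendant '[[[0,-1,1,30,0,0,0],[0,-1,1,48,0,0,0],[0,-1,1,53,0,0,0],[0,-1,1,55,0,0,0],[0,-1,1,55,0,0,0]]]'
python3 -m pendant '[[[0,0,0,0,0,0,0],[0,0,0,0,0,0,0]]]'
```

```text
time_s: 22.82
eef_pos: [0.5804, 0.0174, 0.1926]
eef_rot: [-0.001, 0.107, 0.994, 0.0]
wrist_force: [-0.0, 0.2, -1.1]
opening: 0.288
grasp_force: 59.6
time_s: 22.98
eef_pos: [0.5811, 0.0166, 0.1932]
eef_rot: [0.0, 0.108, 0.994, 0.0]
wrist_force: [0.3, -0.4, -1.5]
opening: 0.288
grasp_force: 59.6
```

```bash
python3 -m pendant '[[[0,0,-2,1,0,0,0],[0,0,-2,1,0,0,0],[0,0,-2,2,0,0,0],[0,0,-2,2,0,0,0]]]'
```

```text
time_s: 23.32
eef_pos: [0.5808, 0.0138, 0.192]
eef_rot: [0.0, 0.108, 0.994, 0.0]
wrist_force: [-4.6, 2.2, 9.8]
opening: 0.291
grasp_force: 60.8
```

Contact. Release and back off, then look.

```bash
python3 -m pendant '[[[0.4,0,0,0,0,0,0],[0.8,0,0,0,0,0,0],[1,0,0,0,0,0,0],[1,0,0,0,0,0,0]]]'
python3 -m pendant '[[[1,0,0,-25,0,0,0],[1,0,0,-60,0,0,0],[1,0,0,-95,0,0,0],[1,0,0,-130,0,0,0],[1,0,0,-130,0,0,0]]]'
python3 - <<'E'
from h import *
ctrl.camera('top')
o=ctrl.get_obs(); print(o['time_s'],o['eef_pos'],rot(o['eef_rot']).round(3).tolist())
im=save('wrist','w10.png')
E
```

```text
time_s: 23.65
eef_pos: [0.5805, 0.0135, 0.1906]
eef_rot: [-0.0, 0.108, 0.994, -0.0]
wrist_force: [-0.1, -0.3, 0.6]
opening: 0.806
grasp_force: 0.0
time_s: 24.07
eef_pos: [0.5831, 0.0132, 0.3287]
eef_rot: [0.006, 0.108, 0.994, -0.0]
wrist_force: [2.0, -0.5, 0.5]
opening: 0.997
grasp_force: 0.0
24.1167 [0.58218707 0.01335164 0.32548272] [[-0.976, 0.215, 0.009], [0.215, 0.977, -0.002], [-0.009, 0.0, -1.0]]
```

View pics/w10.png

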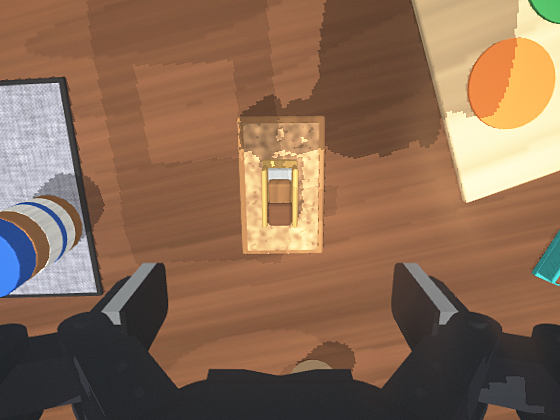

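The plane is on the cork rest, aligned with it: plane about (280,194), rest corners (240,116), (324,117), (322,252), (243,254). I check the offset next.

Run:
```python
from h import *
o=ctrl.get_obs()
r=np.mean([px2w('wrist',u,v,.011,o) for u,v in [(241,117),(323,117),(322,252),(243,253)]],0)
p=np.mean([px2w('wrist',u,v,.035,o) for u,v in [(262,163),(298,163),(297,226),(264,227)]],0)
print(r,p,p-r); print(o['eef_pos'],tool(np.array([.5727,-.1735,.322])-o['eef_pos'],o))
```

```text
[0.57856139 0.01707444 0.011     ] [0.57825437 0.01553275 0.035     ] [-0.00030703 -0.00154168  0.024     ]
[0.58111955 0.01351171 0.32266615] [ -32.1 -184.4    0.8]
```

```bash
python3 -m pendant '[[[1,-6,-36,0,0,0,0.1],[1,-12,-72,0,0,0,0.2],[1,-19,-108,0,0,0,0.3],[1,-25,-146,0,0,0,0.4],[1,-32,-184,0,0,0,0.52]]]'
python3 -m pendant '[[[1,0,0,0,0,0,0],[1,0,0,0,0,0,0],[1,0,0,0,0,0,0]]]'
python3 - <<'E'
from h import *
o=ctrl.get_obs(); R_=rot(o['eef_rot']); print(o['time_s'],o['eef_pos'],np.degrees(np.arctan2(R_[1,1],R_[0,1])))
print(tool(np.array([.5727,-.1735,.2225])-o['eef_pos'],o))
E
```

```text
time_s: 24.58
eef_pos: [0.5711, -0.1741, 0.3184]
eef_rot: [-0.002, 0.362, 0.932, 0.0]
wrist_force: [0.5, -0.6, 0.3]
opening: 1.001
grasp_force: 0.0
time_s: 24.83
eef_pos: [0.5715, -0.1727, 0.3188]
eef_rot: [-0.002, 0.36, 0.933, 0.0]
wrist_force: [-0.6, 1.6, 0.3]
opening: 1.001
grasp_force: 0.0
24.8333 [ 0.57150617 -0.17270868  0.31879757] 47.77555294515884
[-1.7  0.3 96.3]
```

```bash
python3 -m pendant '[[[1,-1,0,30,0,0,0],[1,-1,0,60,0,0,0],[1,-1,0,85,0,0,0],[1,-1,0,97,0,0,0],[1,-1,0,97,0,0,0]]]'
python3 -m pendant '[[[0.3,0,0,0,0,0,0],[0.3,0,0,0,0,0,0],[0.3,0,0,0,0,0,0],[0.3,0,0,0,0,0,0],[0.3,0,0,0,0,0,0]]]'
python3 -m pendant '[[[0.3,0,0,-15,0,0,0],[0.3,0,0,-35,0,0,0],[0.3,0,0,-70,0,0,0],[0.3,0,0,-100,0,0,0],[0.3,0,0,-100,0,0,0]]]'
python3 - <<'E'
from h import *
ctrl.camera('top');ctrl.camera('top')
o=ctrl.get_obs(); print(o['time_s'],o['eef_pos'],rot(o['eef_rot']).round(3).tolist())
print(tool(np.array([.5284,.303,o['eef_pos'][2]])-o['eef_pos'],o))
E
```

```text
time_s: 25.25
eef_pos: [0.5714, -0.1713, 0.2198]
eef_rot: [-0.004, 0.359, 0.933, 0.001]
wrist_force: [-0.6, 0.0, -0.1]
opening: 1.002
grasp_force: 0.0
time_s: 25.67
eef_pos: [0.5737, -0.174, 0.226]
eef_rot: [0.002, 0.36, 0.933, -0.0]
wrist_force: [-1.3, 0.7, 6.9]
opening: 0.571
grasp_force: 61.6
time_s: 26.08
eef_pos: [0.5749, -0.1746, 0.3315]
eef_rot: [0.006, 0.36, 0.933, -0.001]
wrist_force: [0.7, -0.1, -0.6]
opening: 0.572
grasp_force: 62.7
26.1833 [ 0.57324291 -0.17381445  0.32569246] [[-0.74, 0.672, 0.004], [0.672, 0.74, -0.002], [-0.004, 0.001, -1.0]]
[353.7 322.9  -1.1]
```

```bash
python3 -m pendant '[[[0.3,20,18,0,0,0,0],[0.3,49,45,0,0,0,0],[0.3,78,71,0,0,0,0],[0.3,107,98,0,0,0,0],[0.3,136,124,0,0,0,0]]]'
python3 -m pendant '[[[0.3,29,26,0,0,0,0],[0.3,58,52,0,0,0,0],[0.3,87,79,0,0,0,0],[0.3,116,106,0,0,0,0],[0.3,145,132,0,0,0,0]]]'
python3 -m pendant '[[[0.3,29,27,0,0,0,0],[0.3,58,53,0,0,0,0],[0.3,73,67,0,0,0,0],[0.3,73,67,0,0,0,0],[0.3,73,67,0,0,0,0]]]'
python3 - <<'E'
from h import *
ctrl.camera('top');ctrl.camera('top')
o=ctrl.get_obs(); print(o['time_s'],o['eef_pos'])
print(tool(np.array([.5284,.303,.233])-o['eef_pos'],o))
E
```

```text
time_s: 26.6
eef_pos: [0.5542, 0.0113, 0.3216]
eef_rot: [-0.002, 0.361, 0.933, -0.0]
wrist_force: [0.4, -0.3, -2.3]
opening: 0.568
grasp_force: 62.6
time_s: 27.02
eef_pos: [0.5355, 0.2066, 0.3216]
eef_rot: [-0.001, 0.36, 0.933, -0.001]
wrist_force: [0.6, -0.9, -1.9]
opening: 0.569
grasp_force: 62.6
time_s: 27.43
eef_pos: [0.5267, 0.3044, 0.3215]
eef_rot: [-0.001, 0.359, 0.933, -0.001]
wrist_force: [-0.7, -0.3, -2.1]
opening: 0.566
grasp_force: 62.8
27.5333 [0.5274788  0.30267831 0.3221639 ]
[-0.5  1.1 89.2]
```

```bash
python3 -m pendant '[[[0.3,0,1,30,0,0,0],[0.3,0,1,60,0,0,0],[0.3,0,1,78,0,0,0],[0.3,0,1,85,0,0,0],[0.3,0,1,85,0,0,0]]]'
python3 -m pendant '[[[0.3,0,0,2,0,0,0],[0.3,0,0,2,0,0,0],[0.3,0,0,2,0,0,0]]]'
```

```text
time_s: 27.95
eef_pos: [0.5279, 0.3025, 0.2362]
eef_rot: [-0.002, 0.361, 0.933, -0.002]
wrist_force: [-0.3, -1.0, -1.4]
opening: 0.572
grasp_force: 62.8
time_s: 28.2
eef_pos: [0.5293, 0.3042, 0.2384]
eef_rot: [0.001, 0.36, 0.933, 0.001]
wrist_force: [0.5, -0.5, -1.9]
opening: 0.571
grasp_force: 62.8
```

```bash
python3 -m pendant '[[[0.3,0,0,2,0,0,0],[0.3,0,0,4,0,0,0],[0.3,0,0,4,0,0,0],[0.3,0,0,4,0,0,0]]]'
python3 -m pendant '[[[0.3,0,0,1,0,0,0],[0.3,0,0,1,0,0,0],[0.3,0,0,1,0,0,0]]]'
```

```text
time_s: 28.53
eef_pos: [0.5287, 0.3044, 0.2331]
eef_rot: [0.0, 0.36, 0.933, 0.0]
wrist_force: [0.8, -0.2, -0.5]
opening: 0.57
grasp_force: 62.8
time_s: 28.78
eef_pos: [0.5288, 0.3044, 0.233]
eef_rot: [0.0, 0.36, 0.933, 0.0]
wrist_force: [-2.4, -1.7, 5.9]
opening: 0.569
grasp_force: 63.7
```

```bash
python3 -m pendant '[[[1,0,0,0,0,0,0],[1,0,0,0,0,0,0],[1,0,0,0,0,0,0],[1,0,0,0,0,0,0]]]'
python3 -m pendant '[[[1,0,0,-30,0,0,0],[1,0,0,-65,0,0,0],[1,0,0,-100,0,0,0],[1,-29,-27,-100,0,0,0],[1,-58,-54,-100,0,0,0]]]'
python3 -m pendant '[[[1,-29,-27,0,0,0,0],[1,-58,-54,0,0,0,0],[1,-87,-80,0,0,0,0],[1,-116,-107,0,0,0,0],[1,-145,-134,0,0,0,0]]]'
python3 -m pendant '[[[1,-29,-27,0,0,0,0],[1,-58,-54,0,0,0,0],[1,-87,-80,0,0,0,0],[1,-116,-107,0,0,0,0],[1,-145,-134,0,0,0,0]]]'
python3 -m pendant '[[[1,-29,-27,0,0,0,0],[1,-58,-54,0,0,0,0],[1,-80,-76,0,0,0,0],[1,-80,-76,0,0,0,0],[1,-80,-76,0,0,0,0]]]'
python3 - <<'E'
from h import *
ctrl.camera('side');t=save('top','t5.png')
o=ctrl.get_obs(); print(o['time_s'],o['eef_pos'])
print(tool(np.array([.574,-.2815,.2225])-o['eef_pos'],o))
im=save('wrist','w11.png')
cv2.imwrite('pics/c11.png',np.hstack([im[60:360],cv2.resize(t[225:345,110:206],(240,300))])[:,:,::-1])
E
```

```text
time_s: 29.12
eef_pos: [0.5285, 0.3042, 0.2316]
eef_rot: [-0.0, 0.36, 0.933, -0.0]
wrist_force: [0.1, -1.4, 0.4]
opening: 1.0
grasp_force: 0.0
time_s: 29.53
eef_pos: [0.5358, 0.2262, 0.335]
eef_rot: [0.003, 0.358, 0.934, 0.002]
wrist_force: [1.0, -0.3, -0.1]
opening: 1.003
grasp_force: 0.0
time_s: 29.95
eef_pos: [0.5522, 0.0268, 0.3318]
eef_rot: [0.0, 0.36, 0.933, 0.0]
wrist_force: [1.4, 0.3, -0.2]
opening: 1.0
grasp_force: 0.0
time_s: 30.37
eef_pos: [0.5696, -0.17, 0.3317]
eef_rot: [0.0, 0.36, 0.933, 0.0]
wrist_force: [0.6, 0.7, -0.3]
opening: 0.999
grasp_force: 0.0
time_s: 30.78
eef_pos: [0.5775, -0.28, 0.3312]
eef_rot: [-0.0, 0.362, 0.932, 0.0]
wrist_force: [-0.0, 0.9, 0.7]
opening: 0.999
grasp_force: 0.0
30.8833 [ 0.57773135 -0.27751166  0.33119566]
[-1.000e-01 -5.500e+00  1.087e+02]
```

View pics/c11.png

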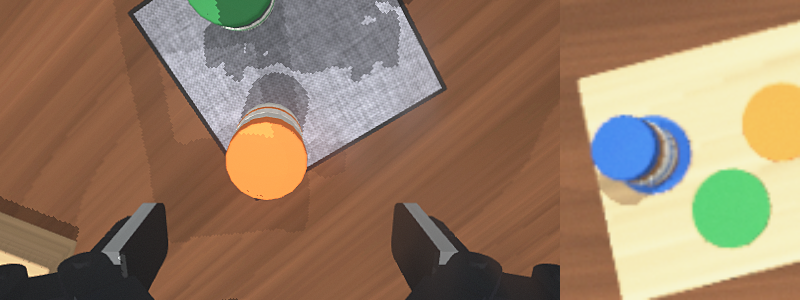

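Blue is upright on its coaster, and the orange lid is at (267,219), agreeing with the computed -5.5 mm along tool y.

```bash
python3 -m pendant '[[[1,0,-5,30,0,0,0],[1,0,-5,65,0,0,0],[1,0,-5,95,0,0,0],[1,0,-5,109,0,0,0],[1,0,-5,109,0,0,0]]]'
python3 -m pendant '[[[0.3,0,0,0,0,0,0],[0.3,0,0,0,0,0,0],[0.3,0,0,0,0,0,0],[0.3,0,0,0,0,0,0],[0.3,0,0,0,0,0,0]]]'
python3 -m pendant '[[[0.3,0,0,-15,0,0,0],[0.3,0,0,-35,0,0,0],[0.3,0,0,-70,0,0,0],[0.3,0,0,-100,0,0,0],[0.3,0,0,-100,0,0,0]]]'
python3 - <<'E'
from h import *
ctrl.camera('side');ctrl.camera('top')
o=ctrl.get_obs(); print(o['time_s'],o['eef_pos'])
print(tool(np.array([.542,.197,o['eef_pos'][2]])-o['eef_pos'],o))
E
```

```text
time_s: 31.35
eef_pos: [0.5733, -0.2794, 0.2186]
eef_rot: [-0.004, 0.359, 0.933, 0.001]
wrist_force: [-0.6, 1.2, -0.4]
opening: 1.001
grasp_force: 0.0
time_s: 31.77
eef_pos: [0.5755, -0.2826, 0.2257]
eef_rot: [0.002, 0.36, 0.933, -0.001]
wrist_force: [-0.4, 0.2, 6.9]
opening: 0.572
grasp_force: 61.1
time_s: 32.18
eef_pos: [0.5765, -0.2831, 0.3311]
eef_rot: [0.006, 0.36, 0.933, -0.002]
wrist_force: [2.6, -2.0, -1.7]
opening: 0.57
grasp_force: 62.9
32.2833 [ 0.57494682 -0.28208222  0.32501614]
[346.4 332.6  -1.3]
```

```bash
python3 -m pendant '[[[0.3,20,19,0,0,0,0],[0.3,48,46,0,0,0,0],[0.3,76,73,0,0,0,0],[0.3,104,100,0,0,0,0],[0.3,132,127,0,0,0,0]]]'
python3 -m pendant '[[[0.3,29,28,0,0,0,0],[0.3,58,55,0,0,0,0],[0.3,86,83,0,0,0,0],[0.3,115,110,0,0,0,0],[0.3,143,137,0,0,0,0]]]'
python3 -m pendant '[[[0.3,28,27,0,0,0,0],[0.3,57,54,0,0,0,0],[0.3,72,69,0,0,0,0],[0.3,72,69,0,0,0,0],[0.3,72,69,0,0,0,0]]]'
python3 - <<'E'
from h import *
ctrl.camera('top');ctrl.camera('top')
o=ctrl.get_obs(); print(o['time_s'],o['eef_pos'])
print(tool(np.array([.542,.197,.233])-o['eef_pos'],o))
E
```

```text
time_s: 32.7
eef_pos: [0.5608, -0.0973, 0.3205]
eef_rot: [-0.002, 0.361, 0.933, 0.0]
wrist_force: [0.9, 0.0, -2.8]
opening: 0.573
grasp_force: 62.7
time_s: 33.12
eef_pos: [0.5469, 0.1004, 0.3207]
eef_rot: [-0.002, 0.36, 0.933, -0.001]
wrist_force: [1.2, -0.2, -3.7]
opening: 0.575
grasp_force: 62.7
time_s: 33.53
eef_pos: [0.5403, 0.1992, 0.3207]
eef_rot: [-0.001, 0.359, 0.933, -0.001]
wrist_force: [0.3, -1.0, -3.3]
opening: 0.574
grasp_force: 63.0
33.6333 [0.54098612 0.19738872 0.32132847]
[-1.1  0.6 88.3]
```

```bash
python3 -m pendant '[[[0.3,-1,0,30,0,0,0],[0.3,-1,0,60,0,0,0],[0.3,-1,0,78,0,0,0],[0.3,-1,0,86,0,0,0],[0.3,-1,0,86,0,0,0]]]'
python3 -m pendant '[[[0.3,0,0,2,0,0,0],[0.3,0,0,4,0,0,0],[0.3,0,0,4,0,0,0],[0.3,0,0,4,0,0,0]]]'
python3 -m pendant '[[[0.3,0,0,1,0,0,0],[0.3,0,0,1,0,0,0]]]'
```

```text
time_s: 34.05
eef_pos: [0.5415, 0.1958, 0.2345]
eef_rot: [-0.002, 0.361, 0.932, -0.001]
wrist_force: [0.5, -0.1, -3.4]
opening: 0.574
grasp_force: 62.5
time_s: 34.38
eef_pos: [0.5426, 0.1973, 0.2337]
eef_rot: [0.001, 0.36, 0.933, 0.0]
wrist_force: [-0.5, 0.5, -3.1]
opening: 0.569
grasp_force: 62.4
time_s: 34.55
eef_pos: [0.5423, 0.1974, 0.2321]
eef_rot: [0.0, 0.36, 0.933, 0.0]
wrist_force: [-0.0, -0.2, -1.7]
opening: 0.572
grasp_force: 62.5
```

```bash
python3 -m pendant '[[[0.3,0,0,1,0,0,0],[0.3,0,0,1,0,0,0],[0.3,0,0,1,0,0,0]]]'
```

```text
time_s: 34.8
eef_pos: [0.5425, 0.1974, 0.2321]
eef_rot: [0.0, 0.36, 0.933, 0.0]
wrist_force: [-2.8, -1.6, 6.5]
opening: 0.571
grasp_force: 63.6
```

```bash
python3 -m pendant '[[[1,0,0,0,0,0,0],[1,0,0,0,0,0,0],[1,0,0,0,0,0,0],[1,0,0,0,0,0,0]]]'
python3 -m pendant '[[[1,0,0,-30,0,0,0],[1,0,0,-65,0,0,0],[1,0,0,-100,0,0,0],[1,-22,-32,-100,0,0,0],[1,-45,-64,-100,0,0,0]]]'
python3 -m pendant '[[[1,-22,-32,0,0,0,0],[1,-45,-64,0,0,0,0],[1,-67,-96,0,0,0,0],[1,-90,-128,0,0,0,0],[1,-112,-160,0,0,0,0]]]'
python3 -m pendant '[[[1,-22,-32,0,0,0,-0.12],[1,-45,-64,0,0,0,-0.24],[1,-67,-96,0,0,0,-0.36],[1,-88,-126,0,0,0,-0.48],[1,-88,-126,0,0,0,-0.6]]]'
python3 -m pendant '[[[1,0,0,0,0,0,-0.12],[1,0,0,0,0,0,-0.24],[1,0,0,0,0,0,-0.24]]]'
python3 - <<'E'
from h import *
ctrl.camera('side');t=save('top','t6.png')
o=ctrl.get_obs(); R_=rot(o['eef_rot']); print(o['time_s'],o['eef_pos'],np.degrees(np.arctan2(R_[1,1],R_[0,1])))
print(tool(np.array([.4885,-.2278,.2225])-o['eef_pos'],o))
im=save('wrist','w12.png')
cv2.imwrite('pics/c12.png',np.hstack([im[60:360],cv2.resize(t[225:345,125:221],(240,300))])[:,:,::-1])
E
```

```text
time_s: 35.13
eef_pos: [0.5423, 0.1973, 0.2308]
eef_rot: [0.0, 0.36, 0.933, 0.0]
wrist_force: [-0.3, 0.2, 0.4]
opening: 0.999
grasp_force: 0.0
time_s: 35.55
eef_pos: [0.5333, 0.1204, 0.3339]
eef_rot: [0.003, 0.358, 0.934, 0.001]
wrist_force: [0.3, -0.7, -0.6]
opening: 0.998
grasp_force: 0.0
time_s: 35.97
eef_pos: [0.5074, -0.0758, 0.3309]
eef_rot: [0.0, 0.36, 0.933, 0.0]
wrist_force: [0.7, -0.4, -0.2]
opening: 0.997
grasp_force: 0.0
time_s: 36.38
eef_pos: [0.4876, -0.2323, 0.3313]
eef_rot: [0.001, 0.076, 0.997, -0.002]
wrist_force: [0.7, -0.1, -0.6]
opening: 1.0
grasp_force: 0.0
time_s: 36.63
eef_pos: [0.4882, -0.227, 0.3305]
eef_rot: [-0.0, -0.045, 0.999, 0.0]
wrist_force: [-0.3, 0.8, -0.1]
opening: 0.999
grasp_force: 0.0
36.7333 [ 0.48832391 -0.22652964  0.33061146] 94.74456460605988
[-1.000e-01 -1.300e+00  1.081e+02]
```

View pics/c12.png

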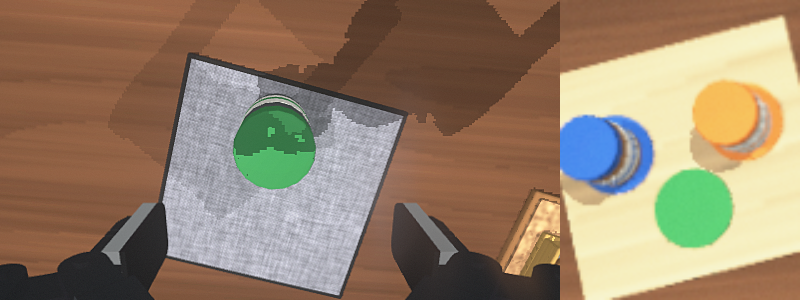

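Orange and blue stand upright on their coasters, and the green lid is at (275,207), centred between the fingers.

```bash
python3 -m pendant '[[[1,0,-1,30,0,0,0],[1,0,-1,65,0,0,0],[1,0,-1,95,0,0,0],[1,0,-1,108,0,0,0],[1,0,-1,108,0,0,0]]]'
python3 -m pendant '[[[0.3,0,0,0,0,0,0],[0.3,0,0,0,0,0,0],[0.3,0,0,0,0,0,0],[0.3,0,0,0,0,0,0],[0.3,0,0,0,0,0,0]]]'
python3 -m pendant '[[[0.3,0,0,-15,0,0,0],[0.3,0,0,-35,0,0,0],[0.3,0,0,-70,0,0,0],[0.3,0,0,-105,0,0,0],[0.3,0,0,-115,0,0,0]]]'
python3 - <<'E'
from h import *
ctrl.camera('side');ctrl.camera('top');ctrl.camera('top')
o=ctrl.get_obs(); print(o['time_s'],o['eef_pos'])
print(tool(np.array([.4795,.2438,o['eef_pos'][2]])-o['eef_pos'],o))
E
```

```text
time_s: 37.2
eef_pos: [0.487, -0.2261, 0.2189]
eef_rot: [-0.003, -0.042, 0.999, 0.002]
wrist_force: [0.0, -0.6, 0.2]
opening: 1.002
grasp_force: 0.0
time_s: 37.62
eef_pos: [0.4893, -0.2281, 0.2248]
eef_rot: [0.001, -0.043, 0.999, -0.001]
wrist_force: [-0.6, -0.5, 6.8]
opening: 0.57
grasp_force: 61.4
time_s: 38.03
eef_pos: [0.4897, -0.2283, 0.3438]
eef_rot: [0.003, -0.043, 0.999, -0.003]
wrist_force: [1.1, -0.5, -1.2]
opening: 0.567
grasp_force: 62.8
38.1833 [ 0.48843965 -0.22751396  0.33831059]
[-31.8 470.3  -0.6]
```

```bash
python3 -m pendant '[[[0.3,-2,28,0,0,0,0],[0.3,-5,67,0,0,0,0],[0.3,-7,106,0,0,0,0],[0.3,-10,145,0,0,0,0],[0.3,-12,184,0,0,0,0]]]'
python3 -m pendant '[[[0.3,-3,39,0,0,0,0],[0.3,-5,78,0,0,0,0],[0.3,-8,117,0,0,0,0],[0.3,-11,156,0,0,0,0],[0.3,-13,195,0,0,0,0]]]'
python3 -m pendant '[[[0.3,-3,39,0,0,0,0],[0.3,-6,76,0,0,0,0],[0.3,-7,91,0,0,0,0],[0.3,-7,91,0,0,0,0],[0.3,-7,91,0,0,0,0]]]'
python3 - <<'E'
from h import *
ctrl.camera('top');ctrl.camera('top')
o=ctrl.get_obs(); print(o['time_s'],o['eef_pos'])
print(tool(np.array([.4795,.2438,.232])-o['eef_pos'],o))
E
```

```text
time_s: 38.6
eef_pos: [0.4831, -0.0414, 0.3349]
eef_rot: [-0.002, -0.043, 0.999, 0.001]
wrist_force: [0.8, -0.0, -2.6]
opening: 0.568
grasp_force: 62.8
time_s: 39.02
eef_pos: [0.4792, 0.154, 0.335]
eef_rot: [-0.002, -0.043, 0.999, -0.0]
wrist_force: [1.1, -0.2, -2.4]
opening: 0.568
grasp_force: 62.8
time_s: 39.43
eef_pos: [0.4785, 0.2439, 0.335]
eef_rot: [-0.002, -0.044, 0.999, -0.001]
wrist_force: [-0.9, 0.1, -2.1]
opening: 0.573
grasp_force: 63.1
39.5333 [0.47916759 0.242609   0.33591177]
[ -0.8   1.3 103.9]
```

```bash
python3 -m pendant '[[[0.3,0,1,35,0,0,0],[0.3,0,1,70,0,0,0],[0.3,0,1,92,0,0,0],[0.3,0,1,102,0,0,0],[0.3,0,1,102,0,0,0]]]'
python3 -m pendant '[[[0.3,0,0,2,0,0,0],[0.3,0,0,3,0,0,0],[0.3,0,0,3,0,0,0],[0.3,0,0,3,0,0,0]]]'
python3 -m pendant '[[[0.3,0,0,1,0,0,0],[0.3,0,0,1,0,0,0],[0.3,0,0,1,0,0,0]]]'
```

```text
time_s: 39.95
eef_pos: [0.479, 0.2427, 0.2334]
eef_rot: [-0.002, -0.042, 0.999, -0.001]
wrist_force: [0.2, -0.4, -2.4]
opening: 0.57
grasp_force: 63.4
time_s: 40.28
eef_pos: [0.48, 0.2445, 0.2337]
eef_rot: [0.001, -0.043, 0.999, 0.0]
wrist_force: [0.1, -0.5, -2.1]
opening: 0.568
grasp_force: 63.3
time_s: 40.53
eef_pos: [0.4796, 0.2446, 0.2319]
eef_rot: [0.0, -0.043, 0.999, 0.0]
wrist_force: [-0.7, -0.6, -2.1]
opening: 0.568
grasp_force: 63.3
```

```bash
python3 -m pendant '[[[0.3,0,0,1,0,0,0],[0.3,0,0,1,0,0,0],[0.3,0,0,1,0,0,0]]]'
```

```text
time_s: 40.78
eef_pos: [0.4797, 0.2446, 0.2312]
eef_rot: [0.0, -0.043, 0.999, 0.0]
wrist_force: [-1.6, -0.3, 4.8]
opening: 0.568
grasp_force: 64.0
```

```bash
python3 -m pendant '[[[1,0,0,0,0,0,0],[1,0,0,0,0,0,0],[1,0,0,0,0,0,0],[1,0,0,0,0,0,0]]]'
python3 -m pendant '[[[1,0,0,-30,0,0,0],[1,0,0,-65,0,0,0],[1,0,0,-100,0,0,0],[1,0,0,-140,0,0,0],[1,0,0,-180,0,0,0]]]'
python3 -m pendant '[[[1,-20,0,0,0,0,0],[1,-30,0,0,0,0,0],[1,-30,0,0,0,0,0],[1,-30,0,0,0,0,0]]]'
python3 - <<'E'
from h import *
t=save('top','t7.png');ctrl.camera('side')
o=ctrl.get_obs();print(o['time_s'],o['eef_pos'])
im=save('wrist','w13.png')
cv2.imwrite('pics/c13.png',np.hstack([im[:300],cv2.resize(t[140:290,230:350],(240,300))])[:,:,::-1])
E
```

```text
time_s: 41.12
eef_pos: [0.4796, 0.2445, 0.2306]
eef_rot: [0.0, -0.043, 0.999, -0.0]
wrist_force: [-0.1, -0.2, -0.8]
opening: 1.004
grasp_force: 0.0
time_s: 41.53
eef_pos: [0.4791, 0.2443, 0.412]
eef_rot: [-0.0, -0.043, 0.999, -0.0]
wrist_force: [0.2, 0.3, 0.2]
opening: 0.997
grasp_force: 0.0
time_s: 41.87
eef_pos: [0.5091, 0.2468, 0.4086]
eef_rot: [-0.002, -0.043, 0.999, -0.0]
wrist_force: [0.4, -0.4, -0.3]
opening: 1.002
grasp_force: 0.0
41.9667 [0.50856662 0.24692535 0.40836779]
```

View pics/c13.png

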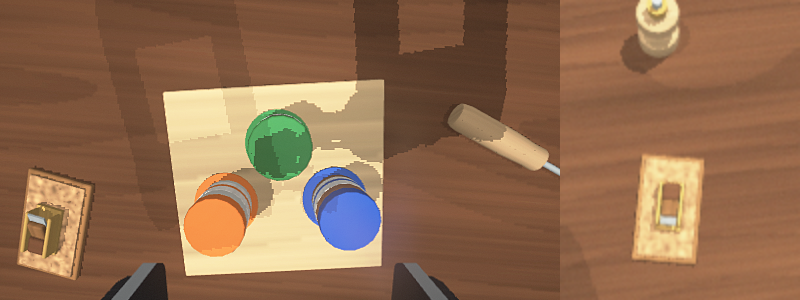

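All three jars are upright on their matching coasters (lids at green (279,148), orange (215,226), blue (350,220)). The plane is on the cork and the clamp stands. I do a numeric check, then hand in.

Run:
```python
from h import *
o=ctrl.get_obs()
ok=True
for n,(u,v),c in [('g',(279,148),(.4771,.2431)),('o',(215,226),(.5425,.1964)),('b',(350,220),(.5274,.3039))]:
    e=px2w('wrist',u,v,.091,o)[:2]-c; print(n,e.round(4)); ok&=np.linalg.norm(e)<.010
if ok: print(ctrl.hand_in())
```

```text
g [-0.0036  0.001 ]
o [-0.0029  0.0021]
b [-0.0021  0.0013]
the job is handed in; nothing more can be done
None
```

The job is handed in, with no verdict returned: the plane sits on the cork rest about 2 mm off centre, each jar stands upright within about 4 mm of its matching coaster's centre, and the clamp was never touched, all by 42 s of the 139 s allowed.

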